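Make up the circuit kit and the mechanics kit for a school laboratory

ROBOT

A 7-joint arm with a two-finger parallel gripper is mounted at the origin on the work surface. World frame = base frame: x ahead of the robot, y to its left, z up, the work surface at z = 0. Lengths are in m, angles in rad, forces in N, time in s.
With the tool pointing down it reaches from about 0.425 to 0.925 m from the base axis. Payload 6.8 kg.
Tool frame: the origin (TCP) lies between the finger pads; the fingertips stand 22 mm ahead of it and the grasp point (between the pads) lies 3 mm ahead of it; z points along the fingers, y is the direction in which the jaws open and shut (so a half turn about z gives the same grasp; the last joint's range is limited). The gripper opens to 85 mm and grips with 20 to 120 N. Pads are 22 mm wide; open, the fingers measure 114 mm over their backs; the gripper's body (76 mm by 85 mm) begins 54 mm behind the grasp point. The pads swing forward as they close: fully open they stand 13 mm farther back than shut.
Start: joints at [1.022, 0.477, 0.022, 1.555, -0.011, 1.109, -0.083], TCP at [0.288, -0.61, 0.253] pointing down, gripper open.
Joint ranges: [-2.96, 2.96], [-0.34, 2.1], [-1.41, 1.46], [0.24, 2.44], [-1.37, 4.51], [0.17, 1.92], [-2.96, 2.96]. Speed limits (rad/s): [2.39, 2.39, 3.14, 3.14, 3.14, 3.14, 3.14].

INTERFACE

Orientations are given as a unit quaternion [w, x, y, z].
In Python, from station import bot gives the robot as it stands. The module is installed in compiled form; this text tells all that it offers.
- The arm moves only by the tool drive_tool, never from a script. Its argument "series" is one flat list of numbers, 7 for each row, row after row: the opening, from -1 (shut) to 1 (fully open), then the shift along the tool's x, y, z in mm, then the turn, a rotation vector about the tool's x, y, z in rad. In form: [jaw, x, y, z, wx, wy, wz, jaw, x, y, z, wx, wy, wz, ...]. A call has 1 to 12 rows; each row shifts and turns the commanded pose from where the row before left it, along the tool's axes as they then stand; what a row does not reach is not made up. A row lasts 1/8 s, in which the tool goes at most 62.5 mm and 10.7 degrees, less where a joint would pass 70% of its speed; a pose out of reach is approached as far as the arm can. A call with a gripper value outside its range is refused whole. The fingers move at their own pace and stop on an object; "force" is the grip in N (left out, the last holds). Time passes only in rows, so rows that do not move let the fingers close. It gives the time, the measured TCP pose, the force and the opening at its end, in the units of the state.
- bot.get_obs(): the state, without advancing time (a new reading comes with each control period).
- bot.read_camera(name): name is "scene" or "top" or "wrist"; returns a dict with "pixels" (480x640x3 uint8, blue, green, red), "camera_matrix" (3x3 intrinsics, pixels), "rvec" (rotation vector, rad) and "tvec" (3), from world to camera coordinates, as OpenCV has them. Camera axes: x right, y down, z forward; pixel columns grow to the right and rows downward; lengths in m; the calibration is good to about 2 mm. The wrist camera is an equidistant fisheye: a pixel r from the principal point sees the ray r / f radians off the axis. A picture is of the moment at which its call begins. There is no depth.
- bot.hand_in(): hands the job in, once; it reports no verdict.
The state is a dict: "t": time; "q": joint angles; "joint_vel": joint speeds; "joint_torque": joint torques, N m; "eef_pos": TCP position; "tool_rot": TCP orientation; "contact_force": force on the tool from outside, world axes, zero at the start; "torque": the same for the moment, N m; "gripper_width": opening from 0.0 (shut) to 1.0 (fully open).
Only numpy, scipy, OpenCV 4.12 (cv2) and the standard library are available. Lean on these libraries where they do the work, as an engineer would, in place of code of your own. Each camera call takes 0.05 s, during which the arm holds its last target. There are 200 camera calls.

TASK

Make up two student kits from the stock on the bench. The blue tray gets the circuit kit: the red battery cell in its narrow compartment, the lamp holder and the toggle switch together in its wide one; the yellow tray gets the mechanics kit: the brass weight in its narrow compartment, the wooden friction block in its wide one. Everything must stand upright on the tray's floor, and the steel weight must be left where it stands.

Things in the scene. Friction and masses are not known exactly. Their poses are not given: they have to be found in the camera images.
- blue_tray: fixed open kit tray, blue walls, grey floor, 140 (x) x 220 (y) mm. Origin: centre of its underside, z up. Floor 4 mm thick; walls and divider 4 mm thick, their tops 20 mm above the bench. Inside x -66 to +66 mm. Narrow compartment: y +30 to +106 mm (centre +68); wide compartment: y -106 to +26 mm (centre -40). Turned by under 0.25 rad: +y, the narrow end, is to the robot's left
- yellow_tray: fixed open kit tray, yellow walls, grey floor, 140 (x) x 220 (y) mm. Origin: centre of its underside, z up. Floor 4 mm thick; walls and divider 4 mm thick, their tops 20 mm above the bench. Inside x -66 to +66 mm. Narrow compartment: y +30 to +106 mm (centre +68); wide compartment: y -106 to +26 mm (centre -40). Turned by under 0.25 rad: +y, the narrow end, is to the robot's left
- cell_center (a point): battery cell standing on end, red with a black band at the foot and a brass button on top: upright cylinder, 33 mm diameter, 61 mm high, 0.14 kg. Point: its centre, half-way up (30.5 mm above its foot), z up
- lamp_center (a point): lamp holder: white block 54 (x) x 38 (y) x 36 mm high with a small amber bulb on top, 60 mm high in all, 0.09 kg. Point: 30 mm above its foot, in the middle, z up; grip the block, below the bulb
- switch_center (a point): toggle switch: black block 54 (x) x 38 (y) x 36 mm high with a small red toggle on top, 60 mm high in all, 0.09 kg. Point: 30 mm above its foot, in the middle, z up; grip the block, below the toggle
- brass_weight_center (a point): yellow brass laboratory weight: upright cylinder of 44 mm diameter, 42 mm high, with a narrow knob on top, 60 mm high in all, about 0.5 kg. Point: on its axis, 30 mm above its foot, z up
- steel_weight_center (a point): grey steel weight of the same shape and size as the brass one; it belongs to neither kit and stays where it is. Point: on its axis, 30 mm above its foot, z up
- friction_block_center (a point): plain wooden friction block, 90 (x) x 50 (y) x 45 mm high, with a thin wire eye standing 17 mm out of its -x end, 0.13 kg. Point: centre of the block, 22.5 mm above its foot, z up
There are look-alikes about, which are no part of the job. Leave any turquoise look-alike of the part that bears lamp_center alone.

How it is judged:
By the outcome, as a careful person would: the job done as asked, in the order asked, and still so for the second after the job is handed in, with the robot touching nothing.
It also fails if it takes over 122 s, if anything falls off the work surface, if the arm or the gripper's body presses on something with over 40 N, if the wrist force passes 120 N, or if a joint passes its speed limit or range.

## Working session

There is one attempt and no reset: what is moved stays moved. The work goes in short steps, Python scripts to look and compute and a tool call to move; the robot and the scene stay as the last step left them, time stands still between calls to the robot, and variables do not carry over. Pictures are saved under pics/ and viewed, about 12 in all and at most 16, crops included, and the job is handed in when it is done.

Besides the shell and the picture viewer there is one more tool, called after "Request:" as name(argument=value, ...) on one line, values as JSON. drive_tool: Moves the arm, as the interface text tells. Its arguments: {"type":"object","properties":{"series":{"type":"array"},"force":{"type":"number"}},"required":["series"]}

```bash
mkdir -p pics; python3 - <<'E'
from station import bot
import cv2
for n in("top","scene"):
    c=bot.read_camera(n); cv2.imwrite(f"pics/{n}0.png",c["pixels"]); print(n,c["camera_matrix"],c["rvec"],c["tvec"])
print(bot.get_obs())
E
```

```text
top [[436.13701883   0.         315.02547342]
 [  0.         436.13701883 247.03649822]
 [  0.           0.           1.        ]] [ 2.13219112 -2.13922262  0.13933018] [0.0118745  0.48816371 0.92928379]
scene [[532.01592486   0.         316.72678265]
 [  0.         532.01592486 245.63550949]
 [  0.           0.           1.        ]] [ 1.92540811  1.17454855 -0.63236764] [-0.21266771 -0.20399624  1.47727475]
{'t': 0.1, 'q': array([ 1.02188573,  0.47775611,  0.02233927,  1.55633033, -0.01149399,
        1.10929901, -0.08311704]), 'joint_vel': array([-0.0004903 , -0.00248261, -0.0008854 , -0.00302514, -0.00044366,
        0.00110915, -0.00102308]), 'joint_torque': array([ 4.83248979e-03, -5.97759461e+01,  1.61363829e+00, -2.81952703e+01,
        1.27972296e-02,  5.03780888e-03, -5.02679097e-05]), 'eef_pos': array([ 0.28778914, -0.61003527,  0.2524063 ]), 'tool_rot': array([-7.96085514e-04,  9.75807610e-01,  2.18629402e-01, -2.42872733e-04]), 'contact_force': array([-0.11016945,  0.55786948, -1.06958305]), 'torque': array([-0.00386443,  0.04497204, -0.03471466]), 'gripper_width': 1.0005167190764637}
```

View pics/top0.png

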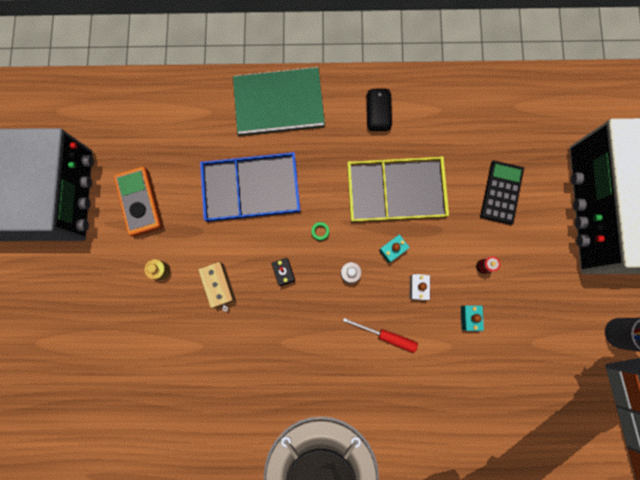

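View pics/scene0.png

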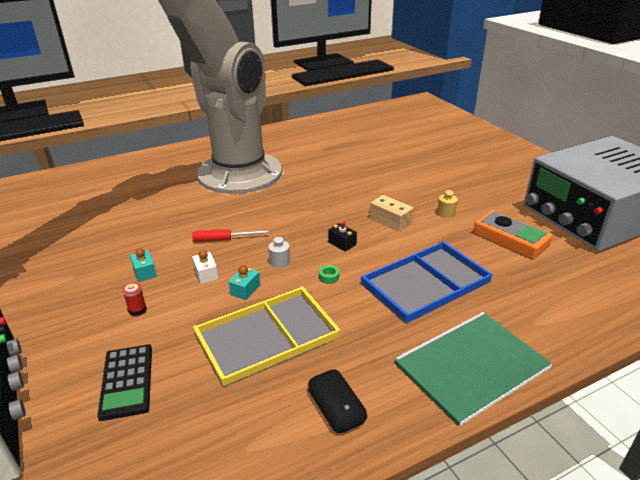

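The top view shows the brass weight at (155,270), friction block (215,286) with its eye at (225,308), black switch (283,272), steel weight (351,272), white lamp (421,287) and red cell (488,265). The blue tray is near (250,187) and the yellow one near (397,189).

Possible mix-ups:
- **Lamp:** turquoise ones at (394,249) and (473,318). I choose the white one at (421,287).
- **Brass or steel weight:** steel at (351,272). I choose the yellow one at (155,270).
- **Cell:** red screwdriver handle at (398,341). I choose (488,265).
- **Switch:** black mouse at (379,110). I choose (283,272).

```bash
cat >h.py <<'E'
import numpy as np, cv2
from station import bot
from scipy.spatial.transform import Rotation as Ro
def cam(n):
    c=bot.read_camera(n); return c
def ray(c,uv,z):
    uv=np.atleast_2d(np.array(uv,float)); R=cv2.Rodrigues(np.array(c["rvec"],float))[0]; t=np.array(c["tvec"],float).ravel()
    K=c["camera_matrix"]; C=-R.T@t
    n=np.c_[(uv[:,0]-K[0,2])/K[0,0],(uv[:,1]-K[1,2])/K[1,1]]
    if c.get("fish"):
        th=np.linalg.norm(n,axis=1,keepdims=True); d=np.c_[n/np.maximum(th,1e-9)*np.sin(th),np.cos(th)]
    else: d=np.c_[n,np.ones(len(n))]
    d=d@R
    return (C+d*((z-C[2])/d[:,2])[:,None])[:,:2]
def rect(pts):
    (c,s,a)=cv2.minAreaRect((pts*1000).astype(np.float32)); a=np.radians(a)
    if s[0]<s[1]: s=s[::-1]; a+=np.pi/2
    a=(a+np.pi/2)%np.pi-np.pi/2
    return np.round(c,1),np.round(s,1),round(a,3)   # centre mm, long/short mm, angle of long side in world
E
cat >m.py <<'E'
from h import *
c=cam("top"); im=c["pixels"]; hsv=cv2.cvtColor(im,cv2.COLOR_BGR2HSV)
R=cv2.Rodrigues(np.array(c["rvec"]))[0]; print("C",-R.T@c["tvec"])
def show(n,box,lo,hi,z):
    x0,y0,x1,y1=box; m=cv2.inRange(hsv,lo,hi); k=np.zeros_like(m); k[y0:y1,x0:x1]=m[y0:y1,x0:x1]
    cs=cv2.findContours(k,cv2.RETR_EXTERNAL,cv2.CHAIN_APPROX_NONE)[0]
    if not cs: print(n,"none"); return
    q=max(cs,key=cv2.contourArea)[:,0,:]
    mm=cv2.moments(k,True)
    print(n,"bbox",cv2.boundingRect(q),"cen",np.round(ray(c,[mm["m10"]/mm["m00"],mm["m01"]/mm["m00"]],z)[0]*1000,1),rect(ray(c,q,z)))
show("blue",(190,140,310,230),(105,150,80),(130,255,255),.02)
show("yellow",(335,145,460,230),(25,150,80),(35,255,255),.02)
show("lamp",(405,270,437,305),(0,0,150),(179,60,255),.036)
show("switch",(268,252,300,292),(0,0,0),(179,255,60),.03)
show("cell",(470,250,510,280),(0,0,150),(179,255,255),.0)
show("brass",(140,255,175,285),(22,120,60),(35,255,255),.03)
show("block",(195,255,235,312),(15,60,150),(28,150,255),.045)
tiles=[cv2.resize(im[v-30:v+30,u-30:u+30],(260,260),interpolation=cv2.INTER_CUBIC) for u,v in((488,265),(421,287),(283,272),(155,270),(215,286),(394,249))]
cv2.imwrite("pics/crops.png",np.vstack([np.hstack(tiles[:3]),np.hstack(tiles[3:])]))
E
python3 m.py
```

```text
C [ 0.34519367 -0.00717505  0.99136422]
blue bbox (201, 153, 99, 68) cen [629.7 172.6] (array([632.8, 161.7]), array([218.9, 140.7]), np.float64(-1.474))
yellow bbox (348, 156, 101, 66) cen [ 630.6 -185.9] (array([ 625.5, -177.9]), array([222.4, 143.2]), np.float64(-1.523))
lamp bbox (412, 274, 18, 26) cen [ 400.2 -218.7] (array([ 400.4, -219.2]), array([54.4, 37. ]), np.float64(-0.035))
switch bbox (273, 259, 22, 27) cen [431.4  80.2] (array([433.2,  80.9]), array([55. , 35.7]), np.float64(0.326))
cell bbox (470, 250, 40, 30) cen [ 454. -388.] (array([ 451.9, -385. ]), array([91.5, 66.2]), np.float64(1.566))
brass bbox (153, 260, 12, 17) cen [444.5 361. ] (array([445. , 357.4]), array([38.5, 22.2]), np.float64(0.248))
block bbox (198, 262, 34, 46) cen [406.1 229. ] (array([406.3, 229.3]), array([90.4, 50.6]), np.float64(0.348))
```

View pics/crops.png

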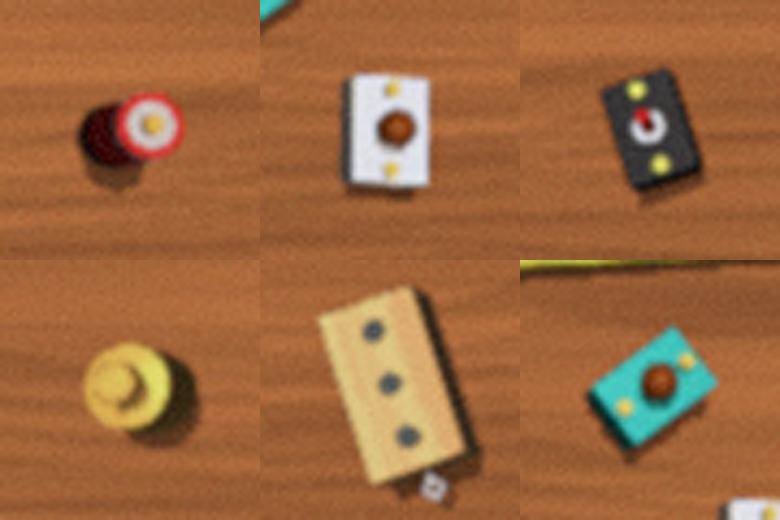

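The crops confirm my choices: red cell with its light top rim at about (492.5,264), white lamp, black switch with a red toggle, yellow brass weight with its body top at about (154,269), and the wooden block with its eye at the robot-side end.

```bash
cat >m2.py <<'E'
from h import *
c=cam("top"); f=lambda u,v,z:np.round(ray(c,[u,v],z)[0]*1000,1)
print("cell",f(492.3,263.8,.06)); print("brass",f(154,269,.042)); print("switch36",ray(c,[284-.2,271.2],.036))
hsv=cv2.cvtColor(c["pixels"],cv2.COLOR_BGR2HSV)
# cell top circle: red or light
for n,b,lo,hi,z in(("sw",(268,252,300,292),(0,0,30),(179,90,75),.036),("cellrim",(483,250,505,280),(0,150,120),(4,255,255),.06),("cellrim2",(483,250,505,280),(172,120,120),(179,255,255),.06),("cellwhite",(483,250,505,280),(0,0,150),(179,60,255),.06),("brass",(140,255,175,285),(21,100,120),(35,255,255),.042)):
    m=cv2.inRange(hsv,lo,hi); k=np.zeros_like(m); x0,y0,x1,y1=b; k[y0:y1,x0:x1]=m[y0:y1,x0:x1]
    p=cv2.findNonZero(k); 
    if p is None: continue
    p=p[:,0]; print(n,len(p),rect(ray(c,p,z)),np.round(p.mean(0),1))
for n,x,y in(("blue",632.8,161.7),("yellow",625.5,-177.9)):
    a={"blue":np.pi-1.474-np.pi/2,"yellow":np.pi-1.523-np.pi/2}[n] # tray yaw: y axis at angle a+pi/2
    for s,d in(("narrow",(0,68)),("wide",(0,-40)),("wide+",(31,-40)),("wide-",(-31,-40))):
        print(n,s,round(a,3),np.round([x+d[0]*np.cos(a)-d[1]*np.sin(a),y+d[0]*np.sin(a)+d[1]*np.cos(a)],1))
# tool frame move planner
E
python3 m2.py
```

```text
cell [ 446.8 -368. ]
brass [440.2 364.6]
switch36 [[0.43483647 0.07908581]]
sw 249 (array([434.5,  81.2]), array([51.9, 35.6]), np.float64(0.316)) [283.  271.6]
cellrim 70 (array([ 446.4, -367.3]), array([30.6, 29.6]), np.float64(-0.059)) [491.1 264.1]
cellwhite 61 (array([ 447.4, -368.4]), array([19.7, 19. ]), np.float64(-0.06)) [492.1 263.6]
brass 173 (array([442.7, 361.6]), array([38.9, 36.1]), np.float64(1.217)) [156.2 267.7]
blue narrow 0.097 [626.2 229.4]
blue wide 0.097 [636.7 121.9]
blue wide+ 0.097 [667.5 124.9]
blue wide- 0.097 [605.8 118.9]
yellow narrow 0.048 [ 622.3 -110. ]
yellow wide 0.048 [ 627.4 -217.9]
yellow wide+ 0.048 [ 658.4 -216.4]
yellow wide- 0.048 [ 596.4 -219.3]
```

```bash
cat >p.py <<'E'
# usage: p.py x y z [yaw]  (mm, rad): turn to make, then shift in tool axes after the turn (yaw = angle of tool x)
import sys; from h import *
o=bot.get_obs(); R=Ro.from_quat(np.roll(o["tool_rot"],-1)); M=R.as_matrix(); yaw=np.arctan2(M[1,0],M[0,0])
a=list(map(float,sys.argv[1:])); t=a[3] if len(a)>3 else yaw
T=Ro.from_matrix(np.c_[[np.cos(t),np.sin(t),0],[np.sin(t),-np.cos(t),0],[0,0,-1]])
print("t",round(o["t"],2),"pos",np.round(o["eef_pos"]*1000,1),"yaw",round(yaw,3),"w",round(o["gripper_width"],3),"F",np.round(o["contact_force"],1),"q",np.round(o["q"],2))
print("turn",np.round((R.inv()*T).as_rotvec(),4),"shift",np.round(T.inv().apply(np.array(a[:3])-o["eef_pos"]*1000),1))
E
python3 p.py 447 -368 160; python3 p.py 447 -368 160 .44
```

```text
t 0.2 pos [ 287.9 -610.2  252.7] yaw 0.441 w 1.001 F [ 0.5 -0.2 -1.2] q [ 1.02  0.48  0.02  1.56 -0.01  1.11 -0.08]
turn [-0.0011  0.0001 -0.    ] shift [ 247.3 -151.2   92.7]
t 0.2 pos [ 287.9 -610.2  252.7] yaw 0.441 w 1.001 F [ 0.5 -0.2 -1.2] q [ 1.02  0.48  0.02  1.56 -0.01  1.11 -0.08]
turn [-0.0011  0.0001  0.0008] shift [ 247.2 -151.3   92.7]
```

Request:
drive_tool(series=[1,41,-25,15.5,0,0,0,1,41,-25,15.5,0,0,0,1,41,-25,15.5,0,0,0,1,41,-25,15.5,0,0,0,1,41,-25,15.5,0,0,0,1,42,-26,15.5,0,0,0,1,0,0,0,0,0,0,1,0,0,0,0,0,0], force=40)

```text
t: 1.2
eef_pos: [0.4467, -0.3689, 0.1603]
tool_rot: [0.0, 0.976, 0.219, -0.0]
contact_force: [0.2, -0.5, 1.0]
gripper_width: 1.001
```

```bash
python3 p.py 447 -368 45; python3 - <<'E'
from h import *
c=cam("wrist");c["fish"]=1; cv2.imwrite("pics/w1.png",c["pixels"]); print(c["camera_matrix"][0])
R=cv2.Rodrigues(np.array(c["rvec"]))[0]; print(-R.T@c["tvec"],R[2])
E
```

```text
t 1.2 pos [ 446.7 -368.9  160.3] yaw 0.441 w 1.001 F [ 0.2 -0.5  1. ] q [ 0.63  0.43 -0.06  1.87  0.03  0.84 -0.58]
turn [0.0002 0.0005 0.    ] shift [  0.6  -0.7 115.3]
[371.64829954   0.         321.27765321]
[ 0.51800265 -0.33551769  0.28104323] [-0.27613292 -0.1319418  -0.95201994]
```

View pics/w1.png

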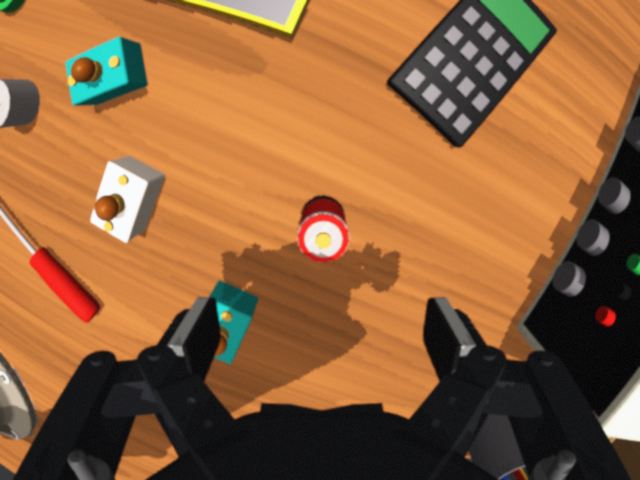

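The wrist view shows the cell's top at (323,238), midway between the open fingers. The white lamp is at (127,200), and the nearest turquoise block at (232,320) is clear of the descent.

```bash
python3 - <<'E'
from h import *
c=cam("wrist");c["fish"]=1; print(ray(c,[[323,238]],.06)*1000, ray(c,[[121,181]],.036)*1000)
E
```

```text
[[ 450.17902234 -369.79868889]] [[ 419.1605141  -219.94136646]]
```

Request:
drive_tool(series=[1,1.5,0.5,40,0,0,0,1,0,0,40,0,0,0,1,0,0,25,0,0,0,1,0,0,10,0,0,0,-1,0,0,0,0,0,0,-1,0,0,0,0,0,0,-1,0,0,0,0,0,0,-1,0,0,0,0,0,0,-1,0,0,0,0,0,0], force=40)

```text
t: 2.42
eef_pos: [0.4492, -0.369, 0.0465]
tool_rot: [0.001, 0.976, 0.219, 0.001]
contact_force: [-0.0, 0.7, 5.8]
gripper_width: 0.36
```

```bash
python3 p.py 626 229 165
```

```text
t 2.42 pos [ 449.2 -369.    46.5] yaw 0.441 w 0.36 F [-0.   0.7  5.8] q [ 0.62  0.59 -0.06  1.93  0.05  0.62 -0.6 ]
turn [ 0.0019 -0.0009 -0.    ] shift [ 415.  -465.4 -118.5]
```

Request:
drive_tool(series=[-1,0,0,-20,0,0,0,-1,0,0,-40,0,0,0,-1,15,-15,-40,0,0,0,-1,35,-40,-18,0,0,0,-1,40,-45,0,0,0,0,-1,40,-45,0,0,0,0,-1,40,-45,0,0,0,0,-1,40,-45,0,0,0,0,-1,40,-45,0,0,0,0,-1,40,-45,0,0,0,0,-1,40,-45,0,0,0,0,-1,40,-45,0,0,0,0])

```text
t: 3.92
eef_pos: [0.6063, 0.1665, 0.1634]
tool_rot: [0.0, 0.976, 0.219, -0.0]
contact_force: [0.4, 0.8, -0.9]
gripper_width: 0.361
```

```bash
python3 p.py 626 229 51
```

```text
t 3.92 pos [606.3 166.5 163.4] yaw 0.441 w 0.361 F [ 0.4  0.8 -0.9] q [-0.22  0.5  -0.19  1.74  0.12  0.91 -1.6 ]
turn [0.0004 0.0001 0.    ] shift [ 44.5 -48.1 112.4]
```

Request:
drive_tool(series=[-1,22,-24,0,0,0,0,-1,22,-24,0,0,0,0,-1,0,0,40,0,0,0,-1,0,0,40,0,0,0,-1,0,0,22,0,0,0,-1,0,0,6,0,0,0,-1,0,0,3,0,0,0,-1,0,0,0,0,0,0])

```text
t: 4.92
eef_pos: [0.6263, 0.2273, 0.0536]
tool_rot: [-0.0, 0.976, 0.219, 0.001]
contact_force: [-0.1, 0.2, -1.4]
gripper_width: 0.36
```

```bash
python3 p.py 626 229 50.5
```

```text
t 4.92 pos [626.3 227.3  53.6] yaw 0.441 w 0.36 F [-0.1  0.2 -1.4] q [-0.32  0.69 -0.18  1.7   0.16  0.76 -1.7 ]
turn [ 0.0001 -0.0021 -0.    ] shift [ 0.5 -1.6  3.1]
```

Request:
drive_tool(series=[-1,0,0,1.5,0,0,0,-1,0,0,1.5,0,0,0,-1,0,0,0,0,0,0,0.6,0,0,0,0,0,0,0.8,0,0,0,0,0,0,0.8,0,0,-10,0,0,0,0.8,0,0,-50,0,0,0,1,0,0,-50,0,0,0])

```text
t: 5.92
eef_pos: [0.6252, 0.227, 0.1608]
tool_rot: [0.0, 0.976, 0.219, -0.0]
contact_force: [0.4, 0.1, 1.3]
gripper_width: 0.999
```

```bash
python3 p.py 401 -219 165 0; python3 p.py 401 -219 165 ; python3 - <<'E'
from h import *
c=cam("top"); cv2.imwrite("pics/t1.png",cv2.resize(c["pixels"][130:330,130:450],(800,500)))
E
```

```text
t 5.92 pos [625.2 227.  160.8] yaw 0.441 w 0.999 F [0.4 0.1 1.3] q [-0.3   0.56 -0.2   1.65  0.13  0.94 -1.68]
turn [0.     0.0006 0.4409] shift [-224.2  446.    -4.2]
t 5.92 pos [625.2 227.  160.8] yaw 0.441 w 0.999 F [0.4 0.1 1.3] q [-0.3   0.56 -0.2   1.65  0.13  0.94 -1.68]
turn [-0.0001  0.0006 -0.    ] shift [-393.1  307.6   -4.2]
```

View pics/t1.png

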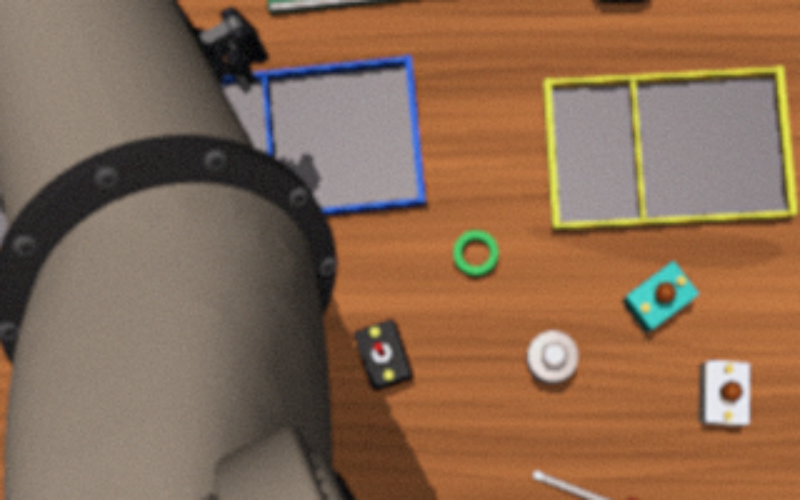

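The arm hides the cell in this view, so I'll check it from elsewhere. The lamp, switch and steel weight are undisturbed.

Request:
drive_tool(series=[1,0,0,0,0,0,0.159,1,0,0,0,0,0,0.159,1,0,0,0,0,0,0.158,1,-23,50,0,0,0,0,1,-23,50,0,0,0,0,1,-23,50,0,0,0,0,1,-23,50,0,0,0,0,1,-23,50,0,0,0,0,1,-23,50,0,0,0,0,1,-23,50,0,0,0,0,1,-23,50,0,0,0,0,1,-23,50,0,0,0,0])

```text
t: 7.48
eef_pos: [0.4022, -0.2169, 0.16]
tool_rot: [0.0, 1.0, -0.017, 0.001]
contact_force: [0.8, 0.2, 0.1]
gripper_width: 0.999
```

```bash
python3 p.py 401 -219 25 -.035;  python3 - <<'E'
from h import *
c=cam("wrist");c["fish"]=1; im=c["pixels"]; cv2.imwrite("pics/w2.png",im)
c2=cam("top"); cv2.imwrite("pics/t2.png",cv2.resize(c2["pixels"][140:240,190:310],(720,600)))
hsv=cv2.cvtColor(im,cv2.COLOR_BGR2HSV); m=cv2.inRange(hsv,(0,0,190),(179,45,255))
for q in cv2.findContours(m,cv2.RETR_EXTERNAL,cv2.CHAIN_APPROX_NONE)[0]:
    if cv2.contourArea(q)>500: print(cv2.boundingRect(q),rect(ray(c,q[:,0],.036)))
E
```

```text
t 7.47 pos [ 402.2 -216.9  160. ] yaw -0.035 w 0.999 F [0.8 0.2 0.1] q [ 0.32  0.25  0.04  2.15 -0.01  0.74 -1.23]
turn [ 0.0004 -0.0017  0.    ] shift [ -1.1   2.1 135. ]
(298, 194, 56, 74) (array([ 402.7, -220. ]), array([52.9, 37.3]), np.float64(-0.065))
(94, 173, 47, 56) (array([432.1, -64.2]), array([43.4, 42.3]), np.float64(-0.204))
```

View pics/w2.png

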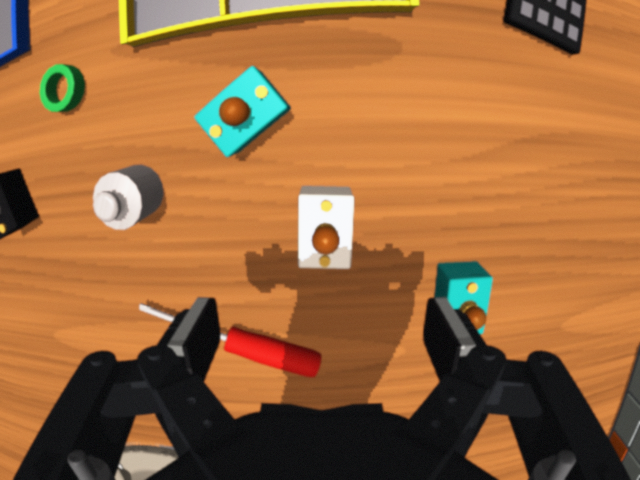

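View pics/t2.png

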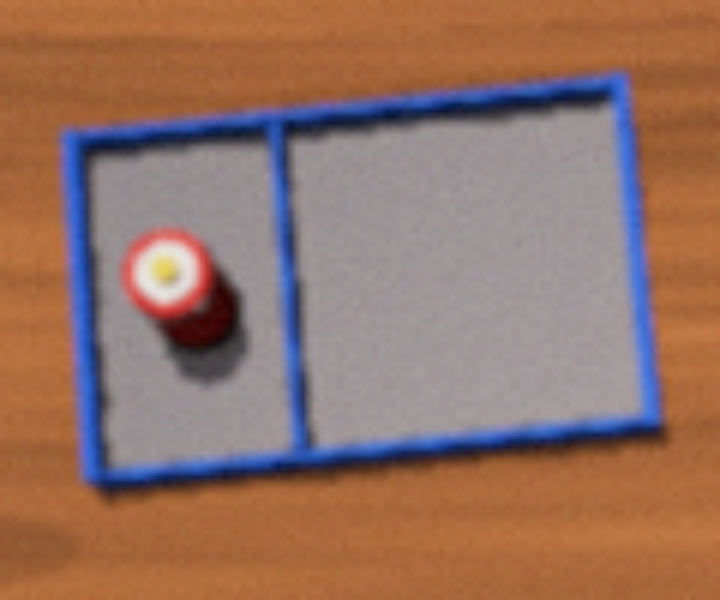

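The cell stands upright in the blue narrow compartment, its top at (168,270) in the crop. In the wrist view the lamp is at (326,230), centred between the fingers. Steel is at (128,197) and the turquoise blocks at (240,110) and (468,290), all clear.

Request:
drive_tool(series=[1,0,2.5,45,0,0,-0.01,1,0,0,45,0,0,0,1,0,0,35,0,0,0,1,0,0,11,0,0,0,-1,0,0,0,0,0,0,-1,0,0,0,0,0,0,-1,0,0,0,0,0,0,-1,0,0,0,0,0,0,-1,0,0,0,0,0,0], force=40)

```text
t: 8.7
eef_pos: [0.4037, -0.2183, 0.0247]
tool_rot: [0.0, 1.0, -0.013, 0.001]
contact_force: [-0.7, 0.8, 5.4]
gripper_width: 0.441
```

```bash
python3 p.py 667.5 125 150 .097
```

```text
t 8.7 pos [ 403.7 -218.3   24.7] yaw -0.025 w 0.441 F [-0.7  0.8  5.4] q [ 0.34  0.5   0.02  2.22 -0.03  0.41 -1.21]
turn [ 0.0011 -0.0026 -0.1225] shift [ 295.8 -316.2 -125.3]
```

Request:
drive_tool(series=[-1,0,0,-25,0,0,0,-1,0,0,-50,0,0,-0.061,-1,0,0,-50,0,0,-0.061,-1,33,-35,0,0,0,0,-1,33,-35,0,0,0,0,-1,33,-35,0,0,0,0,-1,33,-35,0,0,0,0,-1,33,-35,0,0,0,0,-1,33,-35,0,0,0,0,-1,33,-35,0,0,0,0,-1,33,-35,0,0,0,0,-1,32,-36,0,0,0,0])

```text
t: 10.2
eef_pos: [0.6676, 0.1262, 0.1493]
tool_rot: [0.0, 0.999, 0.048, 0.001]
contact_force: [0.9, -0.6, -0.6]
gripper_width: 0.441
```

```bash
python3 p.py 667.5 123 29 .097
```

```text
t 10.2 pos [667.6 126.2 149.3] yaw 0.096 w 0.441 F [ 0.9 -0.6 -0.6] q [-0.22  0.59 -0.08  1.63  0.05  0.93 -1.8 ]
turn [ 0.0003 -0.0011 -0.0007] shift [ -0.5   3.1 120.3]
```

Request:
drive_tool(series=[-1,0,3,40,0,0,0,-1,0,0,45,0,0,0,-1,0,0,25,0,0,0,-1,0,0,7,0,0,0,-1,0,0,1.5,0,0,0,-1,0,0,1.5,0,0,0,-1,0,0,0,0,0,0,0.4,0,0,0,0,0,0,0.6,0,0,0,0,0,0,0.6,0,0,-15,0,0,0,0.6,0,0,-50,0,0,0,1,0,0,-50,0,0,0])

```text
t: 11.7
eef_pos: [0.6669, 0.1222, 0.1454]
tool_rot: [-0.0, 0.999, 0.048, -0.0]
contact_force: [0.6, -0.4, 0.1]
gripper_width: 0.98
```

```bash
python3 p.py 434.5 80 145 .32
```

```text
t 11.7 pos [666.9 122.2 145.4] yaw 0.097 w 0.98 F [ 0.6 -0.4  0.1] q [-0.22  0.59 -0.08  1.63  0.05  0.92 -1.79]
turn [-0.      0.     -0.2232] shift [-233.9  -33.     0.4]
```

Request:
drive_tool(series=[1,0,0,0,0,0,-0.112,1,0,0,0,0,0,-0.111,1,-47,-6.5,0,0,0,0,1,-47,-6.5,0,0,0,0,1,-47,-6.5,0,0,0,0,1,-47,-6.5,0,0,0,0,1,-46,-7,0,0,0,0,1,0,0,0,0,0,0])

```text
t: 12.7
eef_pos: [0.4312, 0.0789, 0.1439]
tool_rot: [0.001, 0.987, 0.159, -0.001]
contact_force: [0.9, -0.1, 0.2]
gripper_width: 1.0
```

```bash
python3 p.py 434.5 80 25 .32;  python3 - <<'E'
from h import *
c=cam("wrist");c["fish"]=1; im=c["pixels"]; cv2.imwrite("pics/w3.png",im)
hsv=cv2.cvtColor(im,cv2.COLOR_BGR2HSV); m=cv2.inRange(hsv,(0,0,0),(179,255,75)); k=0*m; k[150:320,230:420]=m[150:320,230:420]
for q in cv2.findContours(k,cv2.RETR_EXTERNAL,cv2.CHAIN_APPROX_NONE)[0]:
    if cv2.contourArea(q)>500: print(cv2.boundingRect(q),rect(ray(c,q[:,0],.036)))
E
```

```text
t 12.7 pos [431.2  78.9 143.9] yaw 0.32 w 1.0 F [ 0.9 -0.1  0.2] q [-0.17  0.25 -0.18  2.19  0.07  0.7  -1.64]
turn [ 0.0007  0.0019 -0.    ] shift [  3.4   0.  118.9]
(289, 181, 58, 87) (array([439.5,  83.6]), array([58. , 36.9]), np.float64(0.321))
```

View pics/w3.png

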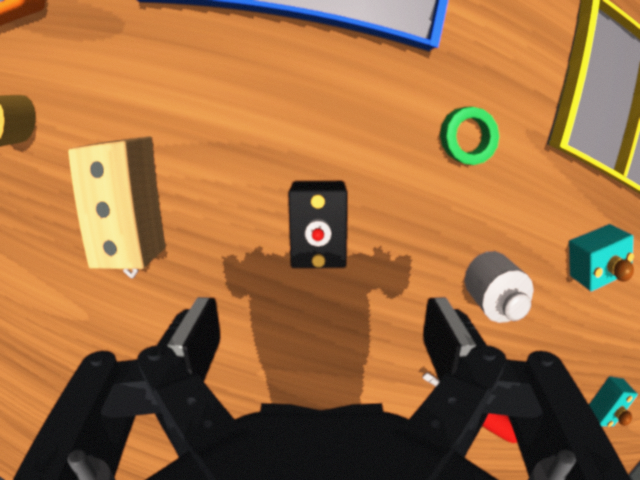

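The switch is centred between the fingers at (318,228), with the steel weight clear at (499,290) and the friction block at (105,205).

Request:
drive_tool(series=[1,4,-1,40,0,0,0,1,0,0,40,0,0,0,1,0,0,30,0,0,0,1,0,0,9.5,0,0,0,-1,0,0,0,0,0,0,-1,0,0,0,0,0,0,-1,0,0,0,0,0,0,-1,0,0,0,0,0,0,-1,0,0,0,0,0,0], force=40)

```text
t: 13.88
eef_pos: [0.439, 0.0825, 0.025]
tool_rot: [-0.0, 0.987, 0.159, 0.001]
contact_force: [-0.9, -0.5, 5.8]
gripper_width: 0.438
```

```bash
python3 p.py 604.5 118.9 150 .097
```

```text
t 13.88 pos [439.   82.5  25. ] yaw 0.32 w 0.438 F [-0.9 -0.5  5.8] q [-0.22  0.49 -0.13  2.24  0.15  0.41 -1.72]
turn [-1.000e-04 -2.600e-03  2.227e-01] shift [ 168.2  -20.2 -125. ]
```

Request:
drive_tool(series=[-1,0,0,-25,0,0,0,-1,0,0,-50,0,0,0.112,-1,0,0,-50,0,0,0.111,-1,42,-5,0,0,0,0,-1,42,-5,0,0,0,0,-1,42,-5,0,0,0,0,-1,42.5,-5,0,0,0,0,-1,0,0,0,0,0,0,-1,0,0,0,0,0,0])

```text
t: 15.0
eef_pos: [0.6029, 0.1181, 0.1488]
tool_rot: [0.0, 0.999, 0.048, -0.001]
contact_force: [-0.6, -0.6, -0.6]
gripper_width: 0.44
```

```bash
python3 p.py 605 118.9 29 .097; python3 - <<'E'
from h import *
c=cam("scene"); cv2.imwrite("pics/s2.png",cv2.resize(c["pixels"][180:340,340:540],(750,600)))
E
```

```text
t 15.0 pos [602.9 118.1 148.8] yaw 0.097 w 0.44 F [-0.6 -0.6 -0.6] q [-0.22  0.49 -0.1   1.79  0.06  0.86 -1.82]
turn [ 0.0002  0.0011 -0.0003] shift [  2.2  -0.6 119.8]
```

View pics/s2.png

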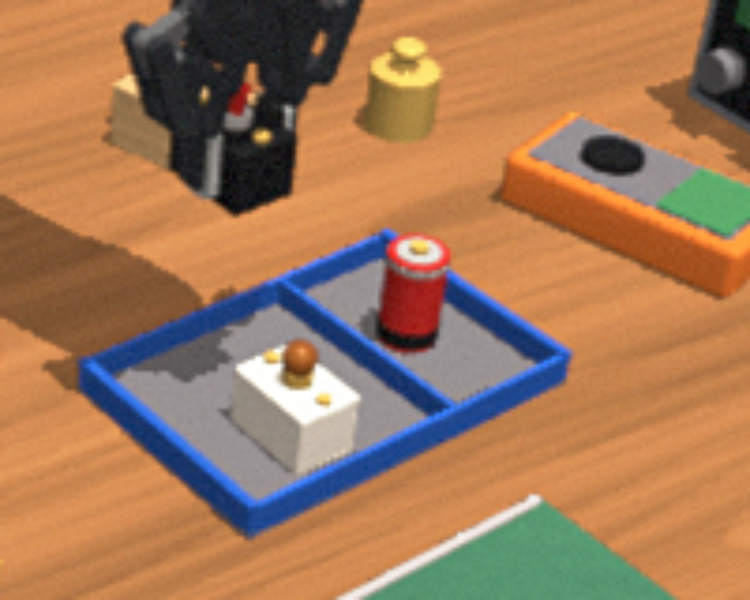

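The lamp (295,410) and cell (410,290) stand upright in the blue tray. The switch is held level.

Request:
drive_tool(series=[-1,1,0,40,0,0,0,-1,0,0,45,0,0,0,-1,0,0,25,0,0,0,-1,0,0,7,0,0,0,-1,0,0,1.5,0,0,0,-1,0,0,1.5,0,0,0,-1,0,0,0,0,0,0,0.4,0,0,0,0,0,0,0.6,0,0,0,0,0,0,0.6,0,0,-15,0,0,0,0.6,0,0,-50,0,0,0,1,0,0,-50,0,0,0])

```text
t: 16.55
eef_pos: [0.6043, 0.1184, 0.1455]
tool_rot: [0.0, 0.999, 0.048, -0.0]
contact_force: [0.5, -0.3, -0.5]
gripper_width: 0.982
```

```bash
python3 p.py 441 364 145 1.62; python3 p.py 441 364 145
```

```text
t 16.55 pos [604.3 118.4 145.5] yaw 0.097 w 0.982 F [ 0.5 -0.3 -0.5] q [-0.22  0.5  -0.1   1.79  0.06  0.85 -1.82]
turn [-6.0000e-04  7.0000e-04 -1.5231e+00] shift [ 253.3 -151.     0.5]
t 16.55 pos [604.3 118.4 145.5] yaw 0.097 w 0.982 F [ 0.5 -0.3 -0.5] q [-0.22  0.5  -0.1   1.79  0.06  0.85 -1.82]
turn [0.0001 0.0008 0.    ] shift [-138.7 -260.2    0.5]
```

Request:
drive_tool(series=[1,-35,-65,0,0,0,0,1,-35,-65,0,0,0,0,1,-35,-65,0,0,0,0,1,-34,-65,0,0,0,-0.17,1,0,0,0,0,0,-0.17,1,0,0,0,0,0,-0.17,1,0,0,0,0,0,-0.17,1,0,0,0,0,0,-0.17,1,0,0,0,0,0,-0.17,1,0,0,0,0,0,-0.17,1,0,0,0,0,0,-0.17,1,0,0,0,0,0,-0.163])

```text
t: 18.05
eef_pos: [0.4662, 0.3263, 0.1446]
tool_rot: [0.0, 0.688, 0.726, 0.0]
contact_force: [0.2, 0.7, -0.5]
gripper_width: 1.0
```

```bash
python3 p.py 441 364 28 1.62;  python3 - <<'E'
from h import *
c=cam("wrist");c["fish"]=1; im=c["pixels"]; cv2.imwrite("pics/w4.png",im)
E
```

```text
t 18.05 pos [466.2 326.3 144.6] yaw 1.625 w 1.0 F [ 0.2  0.7 -0.5] q [-0.33  0.48 -0.5   1.88  0.3   0.85 -0.93]
turn [0.0007 0.0004 0.005 ] shift [ 38.9 -23.3 116.6]
```

View pics/w4.png

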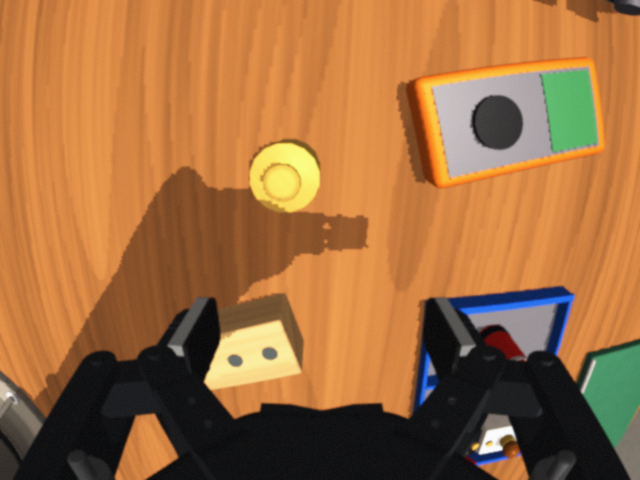

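The wrist view shows the brass weight, body top at about (285,177) and knob at (282,181). The move stopped about 45 mm short, and the friction block is at (260,345).

```bash
python3 - <<'E'
from h import *
c=cam("wrist");c["fish"]=1; print(ray(c,[[285,177.5]],.042)*1000,ray(c,[[282,181]],.06)*1000)
E
python3 p.py 441 363 28 1.62
```

```text
[[442.3377017  365.78130078]] [[442.28928748 366.81585359]]
t 18.15 pos [466.2 326.3 144.4] yaw 1.621 w 1.0 F [-0.2  0.4 -0.2] q [-0.33  0.48 -0.5   1.88  0.3   0.85 -0.93]
turn [0.0004 0.     0.0006] shift [ 37.9 -23.4 116.4]
```

Request:
drive_tool(series=[1,20,-11,0,0,0,0,1,20,-11,0,0,0,0,1,0,0,40,0,0,0,1,0,0,40,0,0,0,1,0,0,28,0,0,0,1,0,0,9,0,0,0,-1,0,0,0,0,0,0,-1,0,0,0,0,0,0,-1,0,0,0,0,0,0,-1,0,0,0,0,0,0,-1,0,0,0,0,0,0], force=70)

```text
t: 19.52
eef_pos: [0.4426, 0.3662, 0.0285]
tool_rot: [0.0, 0.69, 0.724, 0.001]
contact_force: [-1.3, -0.6, 5.7]
gripper_width: 0.501
```

```bash
python3 p.py 622.3 -110 150 1.62
```

```text
t 19.52 pos [442.6 366.2  28.5] yaw 1.619 w 0.501 F [-1.3 -0.6  5.7] q [-0.48  0.65 -0.42  1.93  0.43  0.65 -1.12]
turn [ 0.0015 -0.0013 -0.0007] shift [-484.4  156.1 -121.5]
```

Request:
drive_tool(series=[-1,0,0,-22,0,0,0,-1,0,0,-50,0,0,0,-1,0,0,-50,0,0,0,-1,-48,15.5,0,0,0,0,-1,-48,15.5,0,0,0,0,-1,-48,15.5,0,0,0,0,-1,-48,15.5,0,0,0,0,-1,-48,15.5,0,0,0,0,-1,-48,15.5,0,0,0,0,-1,-48,15.5,0,0,0,0,-1,-48,15.5,0,0,0,0,-1,-48,15.5,0,0,0,0])

```text
t: 21.02
eef_pos: [0.6026, -0.061, 0.1491]
tool_rot: [-0.0, 0.69, 0.724, -0.0]
contact_force: [1.0, 0.3, -4.6]
gripper_width: 0.497
```

```bash
python3 p.py 622.3 -110 33 1.62
```

```text
t 21.02 pos [602.6 -61.  149.1] yaw 1.619 w 0.497 F [ 1.   0.3 -4.6] q [ 0.31  0.51 -0.42  1.8   0.26  0.89 -0.17]
turn [-0.0001  0.     -0.0007] shift [-49.9  17.3 116.1]
```

Request:
drive_tool(series=[-1,-25,8.5,0,0,0,0,-1,-25,8.5,0,0,0,0,-1,0,0,0,0,0,0,-1,0,0,40,0,0,0,-1,0,0,40,0,0,0,-1,0,0,25,0,0,0,-1,0,0,7,0,0,0,-1,0,0,1.5,0,0,0,-1,0,0,0,0,0,0])

```text
t: 22.15
eef_pos: [0.623, -0.1082, 0.0366]
tool_rot: [0.001, 0.69, 0.724, 0.001]
contact_force: [0.7, 0.3, -5.0]
gripper_width: 0.5
```

```bash
python3 p.py 622.3 -110 32.5 1.62
```

```text
t 22.15 pos [ 623.  -108.2   36.6] yaw 1.62 w 0.5 F [ 0.7  0.3 -5. ] q [ 0.33  0.69 -0.35  1.79  0.34  0.72 -0.16]
turn [ 0.002   0.0002 -0.0002] shift [-1.8 -0.8  4.1]
```

Request:
drive_tool(series=[-1,-1,0,2,0,0,0,-1,0,0,1.5,0,0,0,-1,0,0,0,0,0,0,0.4,0,0,0,0,0,0,0.6,0,0,0,0,0,0,0.6,0,0,-15,0,0,0,0.6,0,0,-50,0,0,0,1,0,0,-50,0,0,0])

```text
t: 23.15
eef_pos: [0.6222, -0.1092, 0.1489]
tool_rot: [-0.0, 0.689, 0.724, 0.0]
contact_force: [0.1, -0.4, 1.0]
gripper_width: 0.982
```

```bash
python3 p.py 406 229 150; python3 p.py 406 229 150 .348
```

```text
t 23.15 pos [ 622.2 -109.2  148.9] yaw 1.62 w 0.982 F [ 0.1 -0.4  1. ] q [ 0.37  0.55 -0.41  1.73  0.26  0.91 -0.09]
turn [ 0.0001 -0.0002 -0.    ] shift [ 348.4 -199.3   -1.1]
t 23.15 pos [ 622.2 -109.2  148.9] yaw 1.62 w 0.982 F [ 0.1 -0.4  1. ] q [ 0.37  0.55 -0.41  1.73  0.26  0.91 -0.09]
turn [-0.000e+00 -3.000e-04  1.272e+00] shift [ -87.9 -391.6   -1.1]
```

Request:
drive_tool(series=[1,0,0,0,0,0,0.159,1,0,0,0,0,0,0.159,1,0,0,0,0,0,0.159,1,0,0,0,0,0,0.159,1,0,0,0,0,0,0.159,1,0,0,0,0,0,0.159,1,0,0,0,0,0,0.159,1,0,0,0,0,0,0.159,1,-11,-49,0,0,0,0,1,-11,-49,0,0,0,0,1,-11,-49,0,0,0,0,1,-11,-49,0,0,0,0])

```text
t: 24.65
eef_pos: [0.5135, 0.0617, 0.148]
tool_rot: [-0.0, 0.985, 0.173, 0.001]
contact_force: [0.5, 0.2, 0.4]
gripper_width: 1.005
```

Request:
drive_tool(series=[1,-11,-49,0,0,0,0,1,-11,-49,0,0,0,0,1,-11,-49,0,0,0,0,1,-11,-49,0,0,0,0,1,0,0,0,0,0,0])

```text
t: 25.28
eef_pos: [0.4039, 0.2333, 0.1481]
tool_rot: [-0.001, 0.984, 0.177, 0.001]
contact_force: [0.4, -0.2, -0.7]
gripper_width: 0.999
```

```bash
python3 p.py 406 229 28 .348;  python3 - <<'E'
from h import *
c=cam("wrist");c["fish"]=1; im=c["pixels"]; cv2.imwrite("pics/w5.png",im)
hsv=cv2.cvtColor(im,cv2.COLOR_BGR2HSV); m=cv2.inRange(hsv,(15,60,170),(28,150,255)); 
for q in cv2.findContours(m,cv2.RETR_EXTERNAL,cv2.CHAIN_APPROX_NONE)[0]:
    if cv2.contourArea(q)>1500: print(cv2.boundingRect(q),rect(ray(c,q[:,0],.045)))
c2=cam("top"); cv2.imwrite("pics/t3.png",cv2.resize(c2["pixels"][140:300,190:470],(800,457)))
E
```

```text
t 25.27 pos [403.9 233.3 148.1] yaw 0.356 w 0.999 F [ 0.4 -0.2 -0.7] q [-0.44  0.29 -0.25  2.13  0.1   0.73 -1.97]
turn [-0.0021 -0.0018  0.0076] shift [  0.5   4.8 120.1]
(289, 169, 82, 132) (array([408. , 229.6]), array([89. , 49.6]), np.float64(0.346))
```

View pics/w5.png

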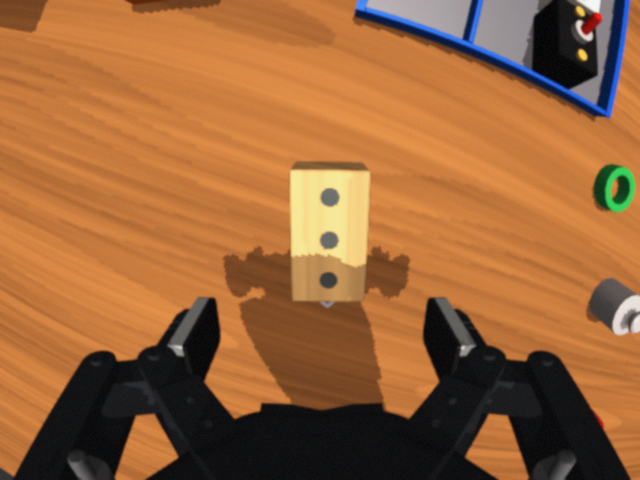

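View pics/t3.png

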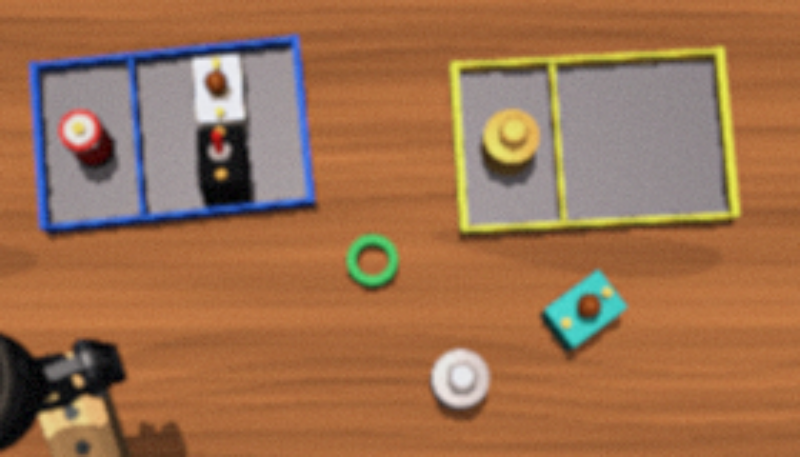

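The cell, lamp, switch and brass weight all stand in the right compartments, and the steel weight is untouched. The friction block is between the fingers at (330,235).

Request:
drive_tool(series=[1,1,4.5,30,0,0,0.008,1,0,0,45,0,0,0,1,0,0,35,0,0,0,1,0,0,10,0,0,0,-1,0,0,0,0,0,0,-1,0,0,0,0,0,0,-1,0,0,0,0,0,0,-1,0,0,0,0,0,0,-1,0,0,0,0,0,0], force=50)

```text
t: 26.5
eef_pos: [0.4095, 0.226, 0.0283]
tool_rot: [-0.001, 0.986, 0.169, 0.001]
contact_force: [-1.2, -0.1, 6.7]
gripper_width: 0.58
```

```bash
python3 p.py 634.4 -217.6 150 .048
```

```text
t 26.5 pos [409.5 226.   28.3] yaw 0.34 w 0.58 F [-1.2 -0.1  6.7] q [-0.49  0.51 -0.18  2.19  0.2   0.46 -2.06]
turn [-0.001  -0.003   0.2915] shift [ 203.4  453.8 -121.7]
```

Request:
drive_tool(series=[-1,0,0,-22,0,0,0,-1,0,0,-50,0,0,0.146,-1,0,0,-50,0,0,0.146,-1,20,45,0,0,0,0,-1,20,45,0,0,0,0,-1,20,45,0,0,0,0,-1,20,45,0,0,0,0,-1,20,45,0,0,0,0,-1,20,45,0,0,0,0,-1,20,45,0,0,0,0,-1,20,45,0,0,0,0,-1,20,45,0,0,0,0])

```text
t: 28.0
eef_pos: [0.6079, -0.1721, 0.1496]
tool_rot: [-0.0, 1.0, 0.024, 0.0]
contact_force: [0.6, -0.3, -1.5]
gripper_width: 0.578
```

```bash
python3 p.py 634.4 -217.6 32.5 .048
```

```text
t 28.0 pos [ 607.9 -172.1  149.6] yaw 0.048 w 0.578 F [ 0.6 -0.3 -1.5] q [ 0.18  0.51 -0.01  1.75  0.    0.87 -1.35]
turn [-0.0001 -0.0008 -0.    ] shift [ 24.3  46.8 117.1]
```

Request:
drive_tool(series=[-1,24,46,0,0,0,0,-1,0,0,0,0,0,0,-1,0,0,40,0,0,0,-1,0,0,40,0,0,0,-1,0,0,25,0,0,0,-1,0,0,7,0,0,0,-1,0,0,1.5,0,0,0,-1,0,0,0,0,0,0])

```text
t: 29.0
eef_pos: [0.6345, -0.2155, 0.0368]
tool_rot: [0.0, 1.0, 0.024, 0.001]
contact_force: [0.0, -0.6, -1.4]
gripper_width: 0.575
```

```bash
python3 p.py 634.4 -217.6 32.3 .048
```

```text
t 29.0 pos [ 634.5 -215.5   36.8] yaw 0.048 w 0.575 F [ 0.  -0.6 -1.4] q [ 0.24  0.71 -0.    1.71  0.    0.72 -1.29]
turn [ 0.0006 -0.0021 -0.0001] shift [-0.2  2.1  4.5]
```

Request:
drive_tool(series=[-1,0,1,2,0,0,0,-1,0,0,2,0,0,0,-1,0,0,0,0,0,0,0.4,0,0,0,0,0,0,0.6,0,0,0,0,0,0,0.6,0,0,-15,0,0,0,0.6,0,0,-50,0,0,0,1,0,0,-60,0,0,0,1,-50,30,-40,0,0,0,1,-55,30,0,0,0,0,1,-55,30,0,0,0,0,1,-55,30,0,0,0,0])

```text
t: 30.5
eef_pos: [0.4291, -0.3436, 0.193]
tool_rot: [0.001, 1.0, 0.024, 0.001]
contact_force: [-0.7, -0.6, 0.1]
gripper_width: 0.999
```

Request:
drive_tool(series=[1,-20,60,0,0,0,0,1,-20,60,0,0,0,0,1,0,60,0,0,0,0,1,0,0,0,0,0,0])

```text
t: 31.0
eef_pos: [0.3974, -0.5282, 0.1926]
tool_rot: [0.002, 1.0, 0.021, -0.0]
contact_force: [-0.4, -0.2, -1.3]
gripper_width: 1.003
```

```bash
python3 - <<'E'
from h import *
c=cam("top"); cv2.imwrite("pics/t9.png",cv2.resize(c["pixels"][140:340,140:500],(792,440)))
c=cam("scene"); cv2.imwrite("pics/s9.png",cv2.resize(c["pixels"][170:410,100:520],(798,456)))
o=bot.get_obs(); print(o["t"],o["eef_pos"],o["contact_force"])
E
```

```text
31.1 [ 0.39953245 -0.52307081  0.19204428] [0.33795945 0.73538275 0.37021143]
```

View pics/t9.png

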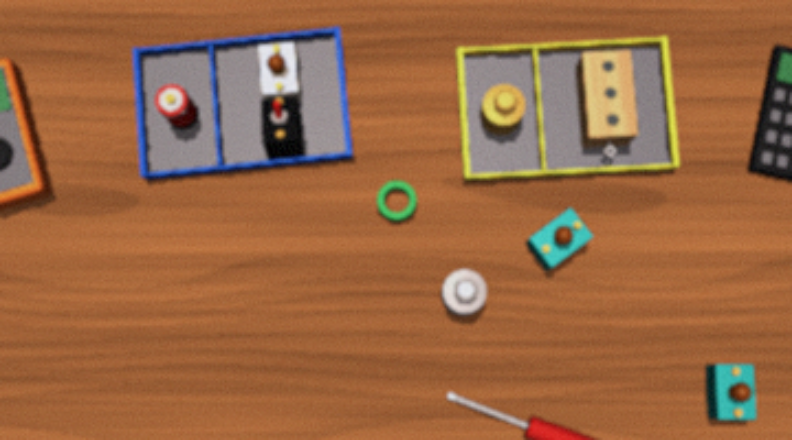

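View pics/s9.png

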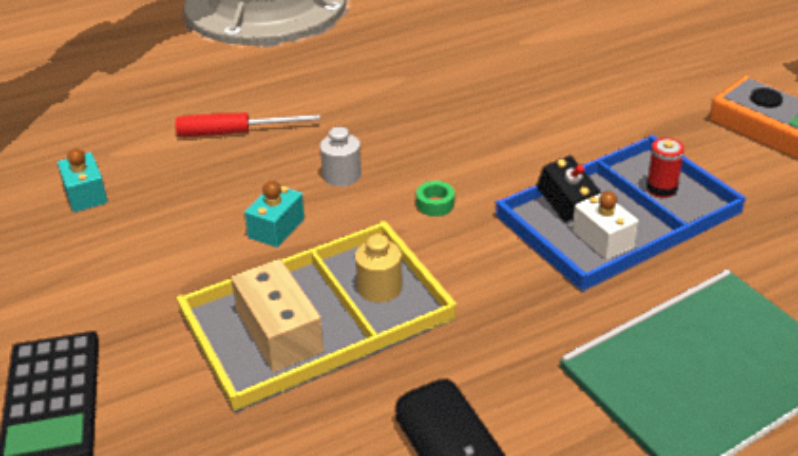

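Both kits look complete. The switch sits close to the front wall, so I'll check that it stands flat on the floor.

```bash
python3 - <<'E'
from h import *
c=cam("top"); s=cam("scene"); hsv=cv2.cvtColor(c["pixels"],cv2.COLOR_BGR2HSV)
a=.097; A=np.array([[np.cos(a),np.sin(a)],[-np.sin(a),np.cos(a)]])
for n,lo,hi in(("switch",(0,0,0),(179,255,75)),("lamp",(0,0,170),(179,45,255))):
    m=cv2.inRange(hsv,lo,hi); k=0*m; k[162:206,252:282]=m[162:206,252:282]
    q=max(cv2.findContours(k,cv2.RETR_EXTERNAL,cv2.CHAIN_APPROX_NONE)[0],key=cv2.contourArea)[:,0]
    r=rect(ray(c,q,.04)); print(n,r,"local",A@(r[0]-[632.8,161.7]))
cv2.imwrite("pics/z.png",np.hstack([cv2.resize(c["pixels"][148:224,195:305],(434,300),interpolation=2),cv2.resize(s["pixels"][235:325,355:495],(466,300),interpolation=2)[:,:360]]))
E
```

```text
switch (array([607.5, 116.2]), array([52.4, 41.6]), np.float64(0.095)) local [-29.5876516  -42.83585966]
lamp (array([661.5, 121.4]), array([48.7, 38.9]), np.float64(0.086)) local [ 24.66211392 -42.89009369]
```

View pics/z.png

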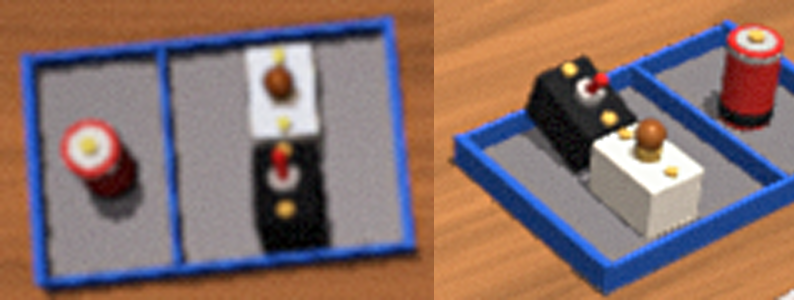

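The switch may be tilted in this view. I'll triangulate the brass terminals on both blocks from the top and scene views to get their heights.

```bash
python3 - <<'E'
from h import *
c=cam("top"); s=cam("scene")
def P(c): return c["camera_matrix"]@np.c_[cv2.Rodrigues(np.array(c["rvec"]))[0],np.array(c["tvec"]).ravel()]
def snap(c,p):
    hsv=cv2.cvtColor(c["pixels"],cv2.COLOR_BGR2HSV).astype(int); x,y=np.round(p).astype(int)
    w=hsv[y-2:y+3,x-2:x+3]; k=((abs(w[...,0]-25)<9)&(w[...,1]>90)&(w[...,2]>110))*(w[...,1]/255.)
    yy,xx=np.mgrid[y-2:y+3,x-2:x+3]
    return np.array([(k*xx).sum(),(k*yy).sum()])/k.sum() if k.sum()>1 else np.array(p)
T={"lamp+":((279,56),(671,171)),"lamp-":((285,124),(626,132)),"sw+":((285,149),(610,118)),"sw-":((286,209),(570,69))}
for n,(a,b) in T.items():
    a=np.array(a)/3.945+[195,148]-.4; b=(np.array(b)-[434,0])/3.33+[355,235]-.4
    a,b=snap(c,a),snap(s,b)
    X=cv2.triangulatePoints(P(c),P(s),a,b); print(n,a.round(1),b.round(1),(X[:3]/X[3]).ravel().round(4)*1000)
E
```

```text
lamp+ [265.4 161.8] [425.9 286.1] [684.3 122.8  40.9]
lamp- [266.5 179. ] [411.8 274.6] [643.7 119.6  41.1]
sw+ [267.2 184.8] [407.2 269.9] [629.5 118.   43.4]
sw- [266.8 200.4] [395.2 255.4] [590.4 116.3  53.8]
```

Terminal heights from the triangulation:
- **Lamp:** 41 mm at both ends, so it stands flat.
- **Switch:** 43 and 54 mm, so its robot-side end is resting on the front wall.

I'll regrasp the switch, level it and set it down a little further in.

```bash
python3 p.py 605 116.5 150 .09
```

```text
t 31.3 pos [ 400.5 -521.4  192.1] yaw 0.05 w 0.998 F [ 0.2 -0.2 -0.1] q [ 0.75  0.51  0.09  1.66 -0.05  0.98 -0.65]
turn [-0.0005 -0.0006 -0.0401] shift [ 261.  -616.9   42.1]
```

Request:
drive_tool(series=[1,0,0,0,0,0,-0.04,1,22,-52,0,0,0,0,1,22,-52,0,0,0,0,1,22,-52,0,0,0,0,1,22,-52,0,0,0,0,1,22,-52,0,0,0,0,1,22,-52,0,0,0,0,1,22,-52,0,0,0,0,1,22,-52,0,0,0,0,1,22,-52,0,0,0,0,1,22,-52,0,0,0,0,1,22,-52,0,0,0,0])

```text
t: 32.8
eef_pos: [0.5908, 0.0702, 0.1921]
tool_rot: [0.0, 0.999, 0.045, 0.0]
contact_force: [1.4, 0.2, 0.5]
gripper_width: 0.999
```

```bash
python3 p.py 605 116.5 120 .09
```

```text
t 32.8 pos [590.8  70.2 192.1] yaw 0.09 w 0.999 F [1.4 0.2 0.5] q [-0.14  0.41 -0.11  1.81  0.05  0.92 -1.75]
turn [ 0.0002 -0.0007 -0.0001] shift [ 18.3 -44.8  72.1]
```

Request:
drive_tool(series=[0.7,18,-44.5,0,0,0,0,0.7,0,0,40,0,0,0,0.7,0,0,32,0,0,0,0.7,0,0,0,0,0,0], force=40)

```text
t: 33.3
eef_pos: [0.6025, 0.114, 0.1175]
tool_rot: [0.001, 0.999, 0.045, -0.003]
contact_force: [0.2, 0.5, -0.1]
gripper_width: 0.853
```

```bash
python3 p.py 605 116.5 33 .09; python3 - <<'E'
from h import *
c=cam("wrist");c["fish"]=1; cv2.imwrite("pics/w8.png",c["pixels"]); im=c["pixels"]
hsv=cv2.cvtColor(im,cv2.COLOR_BGR2HSV); m=cv2.inRange(hsv,(18,110,150),(32,255,255))
for q in cv2.findContours(m,cv2.RETR_EXTERNAL,cv2.CHAIN_APPROX_NONE)[0]:
    if 15<cv2.contourArea(q)<1500: (u,v),_=cv2.minEnclosingCircle(q); print(round(u),round(v),cv2.contourArea(q),ray(c,[[u,v]],.041)*1000,ray(c,[[u,v]],.052)*1000)
E
```

```text
t 33.3 pos [602.5 114.  117.5] yaw 0.09 w 0.853 F [ 0.2  0.5 -0.1] q [-0.21  0.53 -0.11  1.81  0.08  0.81 -1.83]
turn [ 0.0009  0.0052 -0.0002] shift [ 2.7 -2.3 84.5]
588 398 15.5 [[ 479.03095277 -145.73461773]] [[ 490.34573168 -130.82730856]]
621 374 19.0 [[ 502.29012249 -178.86893725]] [[ 512.30538214 -162.11037172]]
4 287 17.5 [[547.53904097 366.87307678]] [[555.02618629 353.14034542]]
314 285 142.0 [[584.16579664 116.07598205]] [[589.60655878 116.35560173]]
314 212 186.0 [[628.57757569 120.16237677]] [[631.53699553 120.2136844 ]]
117 213 188.5 [[618.62892613 240.35201613]] [[622.14418961 233.68817653]]
316 182 108.0 [[645.26846866 120.02701347]] [[647.29534719 120.08588401]]
317 107 102.5 [[685.13423062 123.33218493]] [[684.93375859 123.20639137]]
```

Request:
drive_tool(series=[0.7,2,-2,40,0,0,0,0.7,0,0,30,0,0,0,0.7,0,0,14,0,0,0,0.7,0,0,0,0,0,0,-1,0,0,0,0,0,0,-1,0,0,0,0,0,0,-1,0,0,0,0,0,0,-1,0,0,0,0,0,0,-1,0,0,-10,0,0,0,-1,0,0,-25,0,0,0,-1,0,0,-25,0,0,0,-1,0,0,0,0,0,0])

```text
t: 34.85
eef_pos: [0.6079, 0.1166, 0.098]
tool_rot: [-0.0, 0.999, 0.044, 0.002]
contact_force: [0.3, 0.3, -0.5]
gripper_width: 0.44
```

```bash
cat > tri.py <<'E'
# heights of the switch terminals in hand from the wrist camera: known spacing 40.5 mm between them
from h import *
c=cam("wrist");c["fish"]=1; cv2.imwrite("pics/w9.png",c["pixels"])
hsv=cv2.cvtColor(c["pixels"],cv2.COLOR_BGR2HSV); m=cv2.inRange(hsv,(18,90,100),(32,255,255))
R=cv2.Rodrigues(np.array(c["rvec"]))[0]; print("C",-R.T@c["tvec"]*1000)
for q in cv2.findContours(m,cv2.RETR_EXTERNAL,cv2.CHAIN_APPROX_NONE)[0]:
    if 30<cv2.contourArea(q)<1500:
        (u,v),_=cv2.minEnclosingCircle(q)
        if 250<u<400: print(round(u,1),round(v,1),cv2.contourArea(q),[ray(c,[[u,v]],z)[0].round(3)*1000 for z in(.041,.1,.11)])
E
python3 p.py 605 116.5 33 .09; python3 tri.py
```

```text
t 34.85 pos [607.9 116.6  98. ] yaw 0.088 w 0.44 F [ 0.3  0.3 -0.5] q [-0.21  0.56 -0.11  1.81  0.08  0.76 -1.84]
turn [-0.0007 -0.0042 -0.0024] shift [-2.9 -0.2 65. ]
C [685.82596193 123.22793564 219.11071717]
321.4 393.2 367.0 [array([524., 109.]), array([577., 114.]), array([586., 114.])]
321.3 286.7 473.5 [array([599., 115.]), array([628., 118.]), array([633., 118.])]
320.3 201.5 145.0 [array([645., 120.]), array([659., 121.]), array([661., 121.])]
320.8 119.5 146.0 [array([685., 123.]), array([685., 123.]), array([685., 123.])]
```

Request:
drive_tool(series=[-1,0,0,-15,0,0,0,-1,0,0,0,0,0.087,0,-1,0,0,0,0,0.087,0,-1,0,0,0,0,0.086,0,-1,0,0,0,0,0,0,-1,0,0,0,0,0,0])

```text
t: 35.65
eef_pos: [0.6069, 0.1164, 0.1109]
tool_rot: [-0.006, 0.991, 0.044, 0.129]
contact_force: [0.2, 0.5, -1.3]
gripper_width: 0.441
```

```bash
cat >p2.py <<'E'
import sys; from h import *
o=bot.get_obs(); R=Ro.from_quat(np.roll(o["tool_rot"],-1)); t=np.array(list(map(float,sys.argv[1:4])))
print("pos",(o["eef_pos"]*1000).round(1),"z axis",R.as_matrix()[:,2].round(3),"F",o["contact_force"].round(1),"w",round(o["gripper_width"],3),"shift",R.inv().apply(t-o["eef_pos"]*1000).round(1))
E
python3 p2.py 604 117 60;python3 p2.py 604 117 28; python3 tri.py; python3 - <<'E'
from h import *
s=cam("scene"); hsv=cv2.cvtColor(s["pixels"],cv2.COLOR_BGR2HSV); m=cv2.inRange(hsv,(18,90,110),(32,255,255))
k=0*m;k[190:262,370:425]=m[190:262,370:425]; n,l,st,ce=cv2.connectedComponentsWithStats(k); print(np.c_[ce[1:],st[1:,4]].round(1))
cv2.imwrite("pics/s10.png",cv2.resize(s["pixels"][190:310,350:470],(720,720))[:600])
E
```

```text
pos [606.9 116.4 110.9] z axis [ 0.255  0.022 -0.967] F [ 0.2  0.5 -1.3] w 0.441 shift [-15.8  -0.8  48.5]
pos [606.9 116.4 110.9] z axis [ 0.255  0.022 -0.967] F [ 0.2  0.5 -1.3] w 0.441 shift [-24.   -0.8  79.4]
C [651.97254614 120.25285227 247.77567978]
321.3 394.0 351.5 [array([543., 110.]), array([574., 113.]), array([579., 114.])]
321.4 287.0 485.0 [array([610., 116.]), array([622., 117.]), array([624., 118.])]
320.3 224.9 97.0 [array([645., 120.]), array([647., 120.]), array([647., 120.])]
320.7 153.3 102.0 [array([685., 123.]), array([676., 122.]), array([674., 122.])]
[[397.  225.5   2. ]
 [409.  236.3  18. ]]
```

The block is level in hand: at the expected top height the terminals are 40.5 mm apart, centred at x=607 mm. Lowering it now.

Request:
drive_tool(series=[-1,-8,-1,24,0,0,0,-1,-8,0,24,0,0,0,-1,-5,0,18,0,0,0,-1,-2,0,8,0,0,0,-1,0,0,0,0,0,0,-1,0,0,0,0,0,0])

```text
t: 36.5
eef_pos: [0.6072, 0.1172, 0.0352]
tool_rot: [-0.006, 0.99, 0.043, 0.133]
contact_force: [5.8, -1.6, 4.9]
gripper_width: 0.437
```

```bash
python3 p2.py 604 117 27; python3 tri.py
```

```text
pos [607.2 117.2  35.2] z axis [ 0.262  0.024 -0.965] F [ 5.8 -1.6  4.9] w 0.437 shift [-5.3 -0.   7. ]
C [651.28997094 120.80978787 172.33763481]
321.4 390.7 426.5 [array([585., 115.]), array([615., 118.]), array([620., 118.])]
321.3 277.0 474.0 [array([629., 119.]), array([639., 120.]), array([641., 120.])]
321.9 233.0 307.0 [array([645., 120.]), array([648., 120.]), array([648., 120.])]
322.1 121.1 317.5 [array([685., 124.]), array([670., 122.]), array([667., 122.])]
```

Contact: the force on the tool is +5.8 N in x and 4.9 N up, so the block is meeting the front wall early. I'll re-measure the wall near the switch.

```bash
python3 - <<'E'
from h import *
c=cam("top"); hsv=cv2.cvtColor(c["pixels"],cv2.COLOR_BGR2HSV); m=cv2.inRange(hsv,(105,150,110),(130,255,255))
for u in range(245,298,6):
    v=np.nonzero(m[:,u])[0]; v=v[(v>140)&(v<230)]
    g=np.split(v,np.nonzero(np.diff(v)>3)[0]+1); print(u,[ (a[0],a[-1]) for a in g if len(a)], [ray(c,[[u,a[0]-.5],[u,a[-1]+.5]],.02).round(4).tolist() for a in g if len(a)])
w=cam("wrist");w["fish"]=1; hs=cv2.cvtColor(w["pixels"],cv2.COLOR_BGR2HSV); mw=cv2.inRange(hs,(105,150,90),(130,255,255))
for u in range(150,500,25):
    v=np.nonzero(mw[:,u])[0]; g=np.split(v,np.nonzero(np.diff(v)>3)[0]+1); print("w",u,[((a[0],a[-1]),ray(w,[[u,a[0]-.5],[u,a[-1]+.5]],.02).round(3).tolist()) for a in g if len(a)>3])
E
```

```text
245 [(np.int64(158), np.int64(158))] [[[0.7025, 0.1734], [0.7, 0.1734]]]
251 [(np.int64(158), np.int64(158))] [[[0.7023, 0.1594], [0.6999, 0.1593]]]
257 [] []
263 [(np.int64(156), np.int64(157))] [[[0.707, 0.1314], [0.7021, 0.1314]]]
269 [(np.int64(156), np.int64(156))] [[[0.7068, 0.1174], [0.7044, 0.1174]]]
275 [(np.int64(155), np.int64(155))] [[[0.7092, 0.1034], [0.7067, 0.1034]]]
281 [(np.int64(154), np.int64(155))] [[[0.7115, 0.0895], [0.7066, 0.0894]]]
287 [(np.int64(154), np.int64(154))] [[[0.7113, 0.0755], [0.7089, 0.0754]]]
293 [(np.int64(153), np.int64(162)), (np.int64(210), np.int64(210))] [[[0.7136, 0.0615], [0.6894, 0.0613]], [[0.5776, 0.0607], [0.5752, 0.0607]]]
w 150 [((np.int64(93), np.int64(99)), [[0.701, 0.204], [0.698, 0.203]])]
w 175 [((np.int64(89), np.int64(96)), [[0.703, 0.191], [0.699, 0.191]])]
w 200 [((np.int64(87), np.int64(94)), [[0.704, 0.179], [0.7, 0.179]])]
w 225 [((np.int64(84), np.int64(92)), [[0.705, 0.168], [0.701, 0.167]])]
w 250 [((np.int64(82), np.int64(90)), [[0.707, 0.157], [0.702, 0.156]])]
w 275 [((np.int64(81), np.int64(89)), [[0.708, 0.146], [0.703, 0.145]])]
w 300 [((np.int64(80), np.int64(88)), [[0.709, 0.135], [0.704, 0.135]])]
w 325 [((np.int64(80), np.int64(87)), [[0.71, 0.124], [0.706, 0.124]])]
w 350 [((np.int64(80), np.int64(87)), [[0.711, 0.114], [0.707, 0.114]])]
w 375 [((np.int64(80), np.int64(88)), [[0.712, 0.103], [0.708, 0.103]]), ((np.int64(388), np.int64(393)), [[0.577, 0.09], [0.574, 0.09]])]
w 400 [((np.int64(81), np.int64(89)), [[0.713, 0.092], [0.709, 0.092]])]
w 425 [((np.int64(83), np.int64(90)), [[0.714, 0.081], [0.71, 0.081]])]
w 450 [((np.int64(84), np.int64(92)), [[0.715, 0.069], [0.711, 0.069]])]
w 475 [((np.int64(166), np.int64(278)), [[0.679, 0.056], [0.63, 0.051]])]
```

View pics/w9.png

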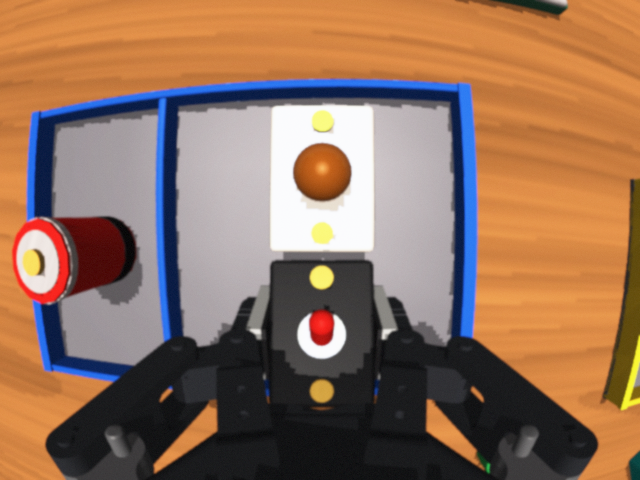

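The wrist view shows the lamp square in the compartment, terminals at (322,121) and (322,233), and the switch held with terminals at (321,277) and (321,391), pitched up by roughly 0.18 rad. At the switch the walls' inner faces are at x=574 and 706 mm and the lamp's near face is at 638 mm, so the switch should sit at about x=606. I'll lift and level further, using numbers only.

Request:
drive_tool(series=[-1,10,0,-38,0,0,0,-1,5,0,-20,0,0,0,-1,0,0,0,0,0.09,0,-1,0,0,0,0,0.09,0,-1,0,0,0,0,0,0,-1,0,0,0,0,0,0])

```text
t: 37.4
eef_pos: [0.6043, 0.1126, 0.0928]
tool_rot: [-0.002, 0.98, 0.041, 0.196]
contact_force: [0.7, 0.6, 0.1]
gripper_width: 0.439
```

```bash
cat >lev.py <<'E'
# two wrist-ray terminals + scene-camera rays: triangulate both terminals of the held switch
from h import *
def PN(c,uv):
    K=c["camera_matrix"]; n=(np.array(uv)-[K[0,2],K[1,2]])/[K[0,0],K[1,1]]
    if c.get("fish"): th=np.linalg.norm(n); n=n/th*np.tan(th)
    return n
def E(c): return np.c_[cv2.Rodrigues(np.array(c["rvec"]))[0],np.array(c["tvec"]).ravel()]
def blobs(c,lo,box,amin):
    m=cv2.inRange(cv2.cvtColor(c["pixels"],cv2.COLOR_BGR2HSV),lo,(34,255,255)); k=0*m; x0,y0,x1,y1=box; k[y0:y1,x0:x1]=m[y0:y1,x0:x1]
    n,l,st,ce=cv2.connectedComponentsWithStats(k); return [ce[i] for i in range(1,n) if st[i,4]>=amin]
w=cam("wrist"); w["fish"]=1; s=cam("scene")
W=blobs(w,(18,90,100),(300,60,345,430),40); S=blobs(s,(17,80,100),(375,200,440,300),3)
print("scene",np.round(S,1).tolist())
for a in W:
    for b in S:
        X=cv2.triangulatePoints(E(w),E(s),PN(w,a),PN(s,b)); X=(X[:3]/X[3]).ravel()
        r=E(s)@np.r_[X,1]; e=np.linalg.norm(r[:2]/r[2]-PN(s,b))*s["camera_matrix"][0,0]
        if e<2.5: print(a.round(),b.round(1),(X*1000).round(1),"err px",e.round(2))
E
python3 p2.py 607 117 28; python3 lev.py
```

```text
pos [604.3 112.6  92.8] z axis [ 0.384  0.019 -0.923] F [0.7 0.6 0.1] w 0.439 shift [-22.  -5.  61.]
scene [[393.7, 231.7], [406.0, 244.3], [411.9, 274.6], [418.9, 281.0], [425.8, 286.0]]
[311. 160.] [425.8 286. ] [684.8 123.   41.5] err px 0.32
[311. 234.] [411.9 274.6] [644.9 119.7  41.9] err px 0.31
[321. 277.] [406.  244.3] [625.2 113.7 102.6] err px 0.3
[321. 390.] [393.7 231.7] [585.9 111.  109. ] err px 0.01
```

Triangulating gives terminal heights of 102.6 and 109.0 mm (err <0.4 px), so 0.16 rad of pitch remains. I'll turn by that much.

Request:
drive_tool(series=[-1,0,-4,0,0,0.08,0,-1,0,0,0,0,0.08,0,-1,0,0,0,0,0,0,-1,0,0,0,0,0,0])

```text
t: 38.0
eef_pos: [0.6092, 0.1105, 0.1008]
tool_rot: [0.004, 0.971, 0.039, 0.237]
contact_force: [0.6, 0.1, -0.7]
gripper_width: 0.438
```

```bash
python3 p.py 607 117 28|head -1; python3 p2.py 607 117 28; python3 lev.py
```

```text
t 38.0 pos [609.2 110.5 100.8] yaw 0.088 w 0.438 F [ 0.6  0.1 -0.7] q [-0.35  0.44 -0.01  2.16  1.07  0.18 -2.87]
pos [609.2 110.5 100.8] z axis [ 0.461  0.011 -0.887] F [ 0.6  0.1 -0.7] w 0.438 shift [-35.   -8.6  63.7]
scene [[393.7, 230.1], [406.8, 241.5], [412.2, 274.8], [419.1, 281.0], [425.8, 286.0]]
[305. 183.] [425.8 286. ] [684.8 123.   41.5] err px 0.31
[305. 254.] [412.2 274.8] [644.9 119.9  41.4] err px 0.1
[321. 277.] [406.8 241.5] [629.3 111.7 112.2] err px 0.28
[321. 391.] [393.7 230.1] [589.2 108.8 115.1] err px 0.17
```

Joint 6 (0.18) and joint 7 (-2.87) are close to their limits, so I'll go no further this way. I'll ease the tilt, set the switch on the clear bench between the trays, let it settle flat, and regrasp it vertically.

Request:
drive_tool(series=[-1,0,0,0,0,-0.08,0,-1,0,0,0,0,-0.04,0,-1,0,0,0,0,0,0])

```text
t: 38.48
eef_pos: [0.61, 0.1099, 0.1009]
tool_rot: [0.006, 0.983, 0.038, 0.18]
contact_force: [0.2, 0.5, -0.4]
gripper_width: 0.438
```

```bash
python3 p.py 650 -8 100|head -1; python3 p2.py 650 -8 110
```

```text
t 38.48 pos [610.  109.9 100.9] yaw 0.083 w 0.438 F [ 0.2  0.5 -0.4] q [-0.08  0.47 -0.31  2.06  0.76  0.37 -2.51]
pos [610.  109.9 100.9] z axis [ 0.355  0.002 -0.935] F [ 0.2  0.5 -0.4] w 0.438 shift [ 31.4 120.7   5.5]
```

Request:
drive_tool(series=[-1,10,40,1,0,0,0,-1,10,40,2,0,0,0,-1,11,40,2,0,0,0,-1,0,0,0,0,0,0,-1,0,0,0,0,0,0])

```text
t: 39.1
eef_pos: [0.6482, -0.0063, 0.1099]
tool_rot: [0.007, 0.983, 0.039, 0.18]
contact_force: [-0.7, 0.1, -0.7]
gripper_width: 0.437
```

```bash
python3 p.py 650 -8 100|head -1; python3 p2.py 648 -8 40; sed -i 's/(375,200,440,300)/(300,200,440,300)/' lev.py; python3 lev.py
```

```text
t 39.1 pos [648.2  -6.3 109.9] yaw 0.086 w 0.437 F [-0.7  0.1 -0.7] q [ 0.23  0.51 -0.42  1.99  0.66  0.39 -2.17]
pos [648.2  -6.3 109.9] z axis [ 0.354  0.001 -0.935] F [-0.7  0.1 -0.7] w 0.437 shift [-25.   -0.2  65.3]
scene [[352.0, 253.1], [338.6, 270.5], [364.7, 267.9], [412.4, 274.7], [418.8, 281.0], [337.0, 281.0], [425.8, 286.0], [304.6, 293.9]]
[321. 277.] [364.7 267.9] [669.9  -4.5 119.7] err px 0.0
[321. 390.] [352.  253.1] [630.5  -7.3 126.9] err px 0.09
[321. 390.] [337. 281.] [594.5 -14.4  39.6] err px 1.44
```

Request:
drive_tool(series=[-1,-14.2,0,37.4,0,0,0,-1,-9.9,0,26.2,0,0,0,-1,-3.5,0,9.4,0,0,0,-1,-0.7,0,1.9,0,0,0,-1,0,0,0,0,0,0])

```text
t: 39.83
eef_pos: [0.6497, -0.0084, 0.0313]
tool_rot: [0.007, 0.983, 0.04, 0.181]
contact_force: [-0.4, -0.3, -0.8]
gripper_width: 0.439
```

```bash
python3 p.py 650 -8 100|head -1; python3 lev.py
```

```text
t 39.83 pos [649.7  -8.4  31.3] yaw 0.086 w 0.439 F [-0.4 -0.3 -0.8] q [ 0.08  0.62 -0.23  2.02  0.83  0.22 -2.36]
scene [[412.4, 274.7], [418.9, 281.1], [425.8, 286.0], [304.7, 294.0], [349.9, 288.4]]
[321. 390.] [349.9 288.4] [631.4  -9.9  47.7] err px 0.22
```

Request:
drive_tool(series=[-1,-0.8,0,2,0,0,0,-1,-0.4,0,1,0,0,0,-1,0,0,0,0,0,0,0.1,0,0,0,0,0,0,0.4,0,0,0,0,0,0,0.4,0,0,-10,0,0,0,0.4,0,0,-45,0,0,0,0.4,0,0,-45,0,0,0,0.4,0,0,0,0,-0.12,0,0.4,0,0,0,0,-0.12,0,0.4,0,0,0,0,-0.12,0,0.4,0,0,0,0,0,0])

```text
t: 41.42
eef_pos: [0.6149, -0.009, 0.1209]
tool_rot: [0.013, 0.999, 0.037, 0.002]
contact_force: [-0.7, 0.5, -0.5]
gripper_width: 0.699
```

```bash
python3 p.py 648 -8 120 .09; sed -i 's/(300,60,345,430)/(150,0,480,430)/' lev.py; python3 lev.py
```

```text
t 41.42 pos [614.9  -9.  120.9] yaw 0.074 w 0.699 F [-0.7  0.5 -0.5] q [ 0.33  0.6  -0.59  1.79  0.45  0.89 -1.96]
turn [ 0.026  -0.0037 -0.0159] shift [33.1  2.   0.9]
scene [[338.7, 270.0], [412.2, 274.8], [318.0, 275.0], [339.0, 276.0], [419.0, 281.0], [337.0, 281.0], [425.8, 286.0], [304.8, 294.0], [346.1, 290.6]]
[462. 242.] [338.7 270. ] [659.1 -52.5 127.6] err px 1.93
[324. 241.] [346.1 290.6] [622.9 -12.9  37.5] err px 0.2
```

Request:
drive_tool(series=[0.7,0,0,0,0.026,0,0,0.7,0,0,0,0,0,0])

```text
t: 41.78
eef_pos: [0.6128, -0.0103, 0.1205]
tool_rot: [0.001, 0.999, 0.037, 0.001]
contact_force: [-0.3, -0.8, -0.3]
gripper_width: 0.849
```

```bash
cat >>lev.py <<'E'
for a in W: print("W",a.round(1),[(ray(w,[a],z)[0]*1000).round(1).tolist() for z in(.037,.041)])
E
python3 lev.py; python3 p.py 648 -8 120 .09
```

```text
scene [[339.0, 272.5], [412.4, 274.7], [418.7, 281.1], [425.8, 286.0], [304.7, 294.0], [346.1, 290.6]]
[418. 209.] [339.  272.5] [659.  -44.8 114.6] err px 2.28
[326. 237.] [346.1 290.6] [622.9 -12.9  37.5] err px 0.22
[299. 361.] [304.7 294. ] [ 394.8    2.6 -145.2] err px 0.95
W [418.4 209. ] [[644.1, -64.9], [645.0, -63.8]]
W [325.1 167.9] [[663.2, -9.1], [663.8, -9.0]]
W [463.9 239.9] [[627.4, -97.3], [628.7, -95.5]]
W [325.8 237.2] [[623.0, -12.6], [624.4, -12.4]]
W [466.2 318.9] [[571.7, -112.0], [574.1, -109.9]]
W [298.6 360.6] [[533.2, -1.2], [536.3, -1.3]]
W [476.3 416.7] [[475.1, -150.1], [479.3, -147.2]]
t 41.88 pos [613.1  -9.6 120.7] yaw 0.074 w 0.85 F [-0.5  0.1  0.1] q [ 0.36  0.6  -0.6   1.79  0.43  0.89 -1.94]
turn [ 0.0017 -0.002  -0.0156] shift [34.9  1.5  0.7]
```

The switch now stands flat on the bench: terminals 40.4 mm apart, centre (643,-11), yaw 0.087. Regrasping vertically.

Request:
drive_tool(series=[0.4,0,0,0,0,0,-0.013,0.4,30,4,0,0,0,0,0.4,0,0,40,0,0,0,0.4,0,0,35,0,0,0,0.4,0,0,15,0,0,0,0.4,0,0,6,0,0,0,0.4,0,0,0,0,0,0,-1,0,0,0,0,0,0,-1,0,0,0,0,0,0,-1,0,0,0,0,0,0,-1,0,0,0,0,0,0])

```text
t: 43.25
eef_pos: [0.6449, -0.0105, 0.026]
tool_rot: [0.001, 0.999, 0.044, 0.002]
contact_force: [-1.7, -0.7, 6.8]
gripper_width: 0.437
```

```bash
python3 p.py 606 117 120 .09
```

```text
t 43.25 pos [644.9 -10.5  26. ] yaw 0.088 w 0.437 F [-1.7 -0.7  6.8] q [ 0.29  0.76 -0.53  1.75  0.52  0.77 -1.98]
turn [ 0.0016 -0.0041 -0.0022] shift [ -27.3 -130.5  -94. ]
```

Request:
drive_tool(series=[-1,0,0,-25,0,0,0,-1,0,0,-40,0,0,0,-1,0,0,-30,0,0,0,-1,-9,-43,0,0,0,0,-1,-9,-43,0,0,0,0,-1,-8,-44,0,0,0,0,-1,0,0,0,0,0,0,-1,0,0,0,0,0,0])

```text
t: 44.25
eef_pos: [0.6064, 0.1161, 0.1194]
tool_rot: [0.001, 0.999, 0.044, 0.001]
contact_force: [0.3, -1.4, -1.4]
gripper_width: 0.44
```

```bash
python3 p.py 607.5 117 60 .09; python3 lev.py|grep err
```

```text
t 44.25 pos [606.4 116.1 119.4] yaw 0.088 w 0.44 F [ 0.3 -1.4 -1.4] q [ 0.16  0.61 -0.61  1.78  0.44  0.89 -2.14]
turn [ 0.0022 -0.0017 -0.002 ] shift [ 1.2 -0.8 59.4]
[320. 116.] [425.8 286. ] [684.8 123.   41.3] err px 0.32
[319. 190.] [412.2 274.8] [645.1 119.9  41.5] err px 0.15
[321. 304.] [408.4 231.5] [623.6 117.2 129.3] err px 0.19
[453. 322.] [339. 273.] [551.3  12.7  18.1] err px 1.24
```

Request:
drive_tool(series=[-1,2,0,30,0,0,0,-1,0,0,30,0,0,0,-1,0,0,9,0,0,0,-1,0,0,0,0,0,0,-1,0,0,0,0,0,0])

```text
t: 44.98
eef_pos: [0.6094, 0.1168, 0.0516]
tool_rot: [0.0, 0.999, 0.044, 0.002]
contact_force: [-0.0, -0.1, -0.1]
gripper_width: 0.44
```

```bash
python3 p.py 608.5 117 31 .09; python3 lev.py|grep err; python3 - <<'E'
from h import *
w=cam("wrist");w["fish"]=1; hs=cv2.cvtColor(w["pixels"],cv2.COLOR_BGR2HSV); mw=cv2.inRange(hs,(105,150,90),(130,255,255))
for u in (210,225,240,250,375,390,400,410,420):
    v=np.nonzero(mw[:,u])[0]; g=np.split(v,np.nonzero(np.diff(v)>3)[0]+1); print("w",u,[((a[0],a[-1]),ray(w,[[u,a[0]-.5],[u,a[-1]+.5]],.02).round(3).tolist()) for a in g if len(a)>3])
E
```

```text
t 44.98 pos [609.4 116.8  51.6] yaw 0.087 w 0.44 F [-0.  -0.1 -0.1] q [ 0.12  0.7  -0.56  1.8   0.51  0.78 -2.19]
turn [ 0.0011 -0.0037 -0.0026] shift [-0.9 -0.3 20.6]
[321. 125.] [425.8 286. ] [684.7 123.1  41.1] err px 0.29
[320. 234.] [412.1 274.6] [644.9 119.9  41.6] err px 0.2
[321. 304.] [407.1 261.4] [627.3 118.1  62.4] err px 0.04
w 210 [((np.int64(70), np.int64(79)), [[0.705, 0.171], [0.701, 0.171]]), ((np.int64(337), np.int64(343)), [[0.579, 0.17], [0.575, 0.17]])]
w 225 [((np.int64(69), np.int64(77)), [[0.706, 0.165], [0.702, 0.164]])]
w 240 [((np.int64(68), np.int64(76)), [[0.706, 0.158], [0.702, 0.158]])]
w 250 [((np.int64(67), np.int64(75)), [[0.707, 0.154], [0.703, 0.154]])]
w 375 [((np.int64(65), np.int64(73)), [[0.712, 0.104], [0.708, 0.104]])]
w 390 [((np.int64(65), np.int64(74)), [[0.713, 0.098], [0.708, 0.097]])]
w 400 [((np.int64(66), np.int64(74)), [[0.713, 0.094], [0.709, 0.093]])]
w 410 [((np.int64(66), np.int64(75)), [[0.713, 0.089], [0.709, 0.089]])]
w 420 [((np.int64(67), np.int64(76)), [[0.714, 0.085], [0.709, 0.085]])]
```

The block's edges are at x=580 and 634 mm. That leaves about 6 mm to the wall and 4 mm to the lamp, so I'm lowering it.

Request:
drive_tool(series=[-1,-0.5,0,10,0,0,0,-1,0,0,7,0,0,0,-1,0,0,3,0,0,0,-1,0,0,0,0,0,0])

```text
t: 45.62
eef_pos: [0.6079, 0.1168, 0.0302]
tool_rot: [0.001, 0.999, 0.044, 0.001]
contact_force: [-0.5, 0.1, -1.4]
gripper_width: 0.441
```

```bash
python3 p.py 608.5 117 30 .09; python3 lev.py|grep err
```

```text
t 45.62 pos [607.9 116.8  30.2] yaw 0.088 w 0.441 F [-0.5  0.1 -1.4] q [ 0.1   0.73 -0.54  1.81  0.53  0.75 -2.21]
turn [ 0.0014 -0.0014 -0.0019] shift [ 0.6 -0.2  0.2]
[321. 121.] [425.8 286. ] [684.7 123.1  41.2] err px 0.3
[320. 251.] [411.9 274.6] [644.5 119.8  41.3] err px 0.27
[321. 304.] [405.9 269.9] [626.  118.2  41.1] err px 0.05
```

No contact force and the terminal is at z=41 mm, so the switch is at the floor without touching the wall. Releasing.

Request:
drive_tool(series=[0.1,0,0,0,0,0,0,0.5,0,0,0,0,0,0,0.5,0,0,-15,0,0,0,0.5,0,0,-50,0,0,0,1,0,0,-50,0,0,0,1,-30,45,-20,0,0,0,1,-30,50,0,0,0,0,1,-30,50,0,0,0,0,1,-30,50,0,0,0,0,1,0,55,0,0,0,0,1,0,55,0,0,0,0,1,0,0,0,0,0,0])

```text
t: 47.22
eef_pos: [0.5146, -0.2031, 0.1664]
tool_rot: [0.002, 0.999, 0.04, 0.001]
contact_force: [0.9, 0.4, -0.2]
gripper_width: 1.002
```

Request:
drive_tool(series=[1,0,55,0,0,0,0,1,0,55,0,0,0,0,1,0,55,0,0,0,0,1,0,55,0,0,0,0,1,0,0,0,0,0,0])

```text
t: 47.85
eef_pos: [0.5332, -0.4215, 0.1662]
tool_rot: [0.002, 0.999, 0.041, 0.001]
contact_force: [-0.5, 0.8, 0.2]
gripper_width: 0.998
```

```bash
cat >fin.py <<'E'
from h import *
c=cam("top"); s=cam("scene")
def P(c): return c["camera_matrix"]@np.c_[cv2.Rodrigues(np.array(c["rvec"]))[0],np.array(c["tvec"]).ravel()]
def bl(c,lo,hi,box,a=3):
    m=cv2.inRange(cv2.cvtColor(c["pixels"],cv2.COLOR_BGR2HSV),lo,hi); k=0*m; x0,y0,x1,y1=box; k[y0:y1,x0:x1]=m[y0:y1,x0:x1]
    n,l,st,ce=cv2.connectedComponentsWithStats(k); return [ce[i] for i in range(1,n) if st[i,4]>=a]
def tri(name,A,B):
    for a in A:
        for b in B:
            X=cv2.triangulatePoints(P(c),P(s),a,b); X=(X[:3]/X[3]).ravel(); r=P(s)@np.r_[X,1]; e=np.linalg.norm(r[:2]/r[2]-b)
            if e<2 and 0<X[2]<.09: print(name,a.round(1),b.round(1),(X*1000).round(1),e.round(2))
Y=((17,80,100),(34,255,255))
tri("terminals",bl(c,*Y,(255,150,282,210)),bl(s,*Y,(375,240,440,300)))
tri("cell button",bl(c,*Y,(208,170,225,196),2),bl(s,*Y,(445,235,470,262),2))
dark=((90,0,30),(130,110,110))
tri("block holes",bl(c,*dark,(395,158,432,205)),bl(s,*dark,(220,300,280,345)))
o=bot.get_obs(); print(o["t"],o["eef_pos"],o["contact_force"])
E
python3 fin.py
```

```text
terminals [265.4 162. ] [425.8 286. ] [683.8 123.   40.7] 0.05
terminals [266.5 179. ] [412.3 274.6] [643.9 120.2  41. ] 0.22
terminals [267.1 186.4] [405.4 269.7] [625.8 117.5  41.7] 0.16
terminals [268.5 203.8] [392.9 259.6] [586.  114.3  41.2] 0.02
cell button [217.  184.5] [451.4 245.4] [624.9 226.1  63. ] 0.02
47.95 [ 0.5347379  -0.41555266  0.16630394] [ 0.0193598   0.74301607 -0.87315674]
```

All four terminals are now at 41 mm, so the lamp and switch are both flat. A last check on the friction block's holes and the brass knob.

```bash
cat >>fin.py <<'E'
def dk(c,p):
    g=255.-cv2.cvtColor(c["pixels"],cv2.COLOR_BGR2GRAY)[int(p[1])-3:int(p[1])+4,int(p[0])-3:int(p[0])+4]; k=np.clip(g-np.percentile(g,65),0,None)
    yy,xx=np.mgrid[int(p[1])-3:int(p[1])+4,int(p[0])-3:int(p[0])+4]; return np.array([(k*xx).sum(),(k*yy).sum()])/k.sum()
for a,b in(((416.4,170),(251,335.3)),((417.7,182.3),(244.7,326.3)),((418.6,194.1),(238.4,315.8))): tri("hole",[dk(c,a)],[dk(s,b)])
tri("brass knob",[np.array([506,102])/2.2+[140,140]-.4],[np.array([377,242])/1.9+[100,170]-.4])
E
python3 fin.py | tail -5
```

```text
48.05 [ 0.53518624 -0.4140643   0.16642721] [-0.18243942 -0.36520982  0.28265776]
hole [415.9 169.6] [250.9 335.2] [ 660.4 -216.1   48.2] 0.02
hole [417.  181.8] [244.1 325.2] [ 632.3 -217.7   47.9] 0.07
hole [418. 194.] [237.9 315.6] [ 604.4 -218.7   47.8] 0.01
brass knob [369.6 186. ] [298. 297.] [ 620.4 -110.4   59.1] 0.08
```

```bash
python3 -c "from station import bot; print(bot.hand_in())"
```

```text
the job is handed in; nothing more can be done
None
```

I made up both kits and handed the job in at about 48 s of the 122 s allowed. The one problem was the switch: at first it came down tilted on the blue tray's front wall. I regrasped it, set it briefly on the bench between the trays and placed it again, so it was the last part placed instead of third.

- **Blue tray:** the last triangulation put all four lamp and switch terminals at 41 mm, so both stand flat on the floor. The cell's button read 63 mm against an expected 65 mm, and the cell stands upright in the pictures.
- **Yellow tray:** the friction block's three holes read 48 mm (49 mm expected), so it lies flat with its eye inside the wall. The brass knob, from a hand-picked pixel, read 59 mm instead of the expected 64 mm. I put that down to the pixel choice, since the weight looks upright in both views.
- **Left alone:** in the last overview pictures the steel weight and both turquoise lamps stood where they began. Those were taken before the switch repair; afterwards I checked by measurement only, as the picture budget was used up.
- **Forces and limits:** the largest force reading I saw was about 7 N. During the repair, joint 6 reached 0.18 against its lower limit of 0.17, so I stopped that approach.

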